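# Zero the portion scale with its slotted adjuster

### The job

The empty portion scale reads heavy. Take the green flat screwdriver from its stand, feel for the slot of the spring-loaded zero adjuster down in the brass sleeve on the scale by turning the blade under light pressure until it drops in, and turn it until the red pointer stands on the green zero mark. Never press hard on the scale and touch it with nothing but the screwdriver; then hang the screwdriver upright in its hole in the stand again, leaving the things around where they are.

Things in the scene. Friction and masses are not known exactly. Their poses are not given: they have to be found in the camera images.
- screwdriver: Flat screwdriver, round green handle with black ribs, 162 mm long, about 0.12 kg, hanging upright in the stand's middle hole by the flat shoulder under its handle. Origin on its axis at that shoulder, z up along the axis. Handle 29 mm in diameter, from z = 0 to 88 mm. Its yaw at the start is within 0.8 rad of the stand's.
- driver_grip (a point): Centre of the screwdriver's handle, on its axis, 44 mm above the shoulder and 118 mm above the blade's end; axes as the screwdriver's.
- driver_tip (a point): Middle of the blade's end, on the screwdriver's axis, 74 mm below the shoulder; axes as the screwdriver's. The last 7 mm are the flat blade, 12 mm wide along the screwdriver's own y axis and 2.4 mm thick along its x axis; above it the steel shank is round, 12 mm in diameter.
- tool_stand: Bridge of bent steel strip on a black rubber foot, fixed to the table, 75 x 134 x 88 mm. Origin at the centre of its underside, z up. Its top plate (6 mm thick, top face at z = 88 mm, open below down to z = 6 mm) has three holes in a row along its y axis; a black hex key lies in the one at -y, up to z = 95 mm.
- stand_hole (a point): Centre of the stand's middle hole in the plane of the top face (z = 88 mm); the hole is 19 mm in diameter, its edge broken by 1 mm. With the screwdriver hung up, the shoulder lies flat on the top face and the tip is 74 mm lower.
- portion_scale: White dial scale, grey cheeks, fixed, 256 x 214 x 125 mm. Origin: centre of its underside, x back, y left, z up. In front a sloping dial, then a deck at z = 100 mm with a brass sleeve, then the steel weighing plate 130 x 180 mm, front edge 21 mm behind the sleeve's axis, top at z = 125 mm. The screwdriver's pressing and turning forces on it must sum to under 22 N (turning: about 10).
- adjuster_mouth (a point): Centre of the upper mouth of the brass sleeve (on the scale at x = -22, y = 0, z = 112 mm), axes as the scale's. The sleeve is an upright bore 14 mm in diameter, its mouth opened by a 45 degree cone to 22 mm over the top 4 mm. Its outside is 24 mm in diameter.
- adjuster_head (a point): Point on the sleeve's axis 19 mm below its mouth. The top face of the adjuster's round head lies within 4 mm above or below it (not reported). The head fills the bore; its slot, 4 mm wide and 4.5 mm deep, lies at the start within 0.75 rad of the scale's y axis (not reported). On its spring it sinks 1 mm per 3.5 N after the first 1.5 N, at most 4 mm, and rises over the blade when slot meets blade.
- dial_pointer (a joint): Angle (rad) of the red pointer, 42 mm long: 0 on the long green zero mark at the top of the dial, positive (heavy) clockwise seen from the robot; a dial division is 0.15. It starts between 0.42 and 0.77. It follows the adjuster: turned clockwise seen from above, 1 rad lowers it by 0.7. The adjuster turns against about 0.05 N m of friction and stays where it is left.
- ramekin: Loose white ramekin 65 mm in diameter, 37 mm high, left of the scale; origin at the centre of its underside. To be left alone.
- service_bell: Loose service bell 85 mm in diameter, 64 mm high, right of the scale; origin at the centre of its underside. To be left alone.
- shaker: Loose shaker with a white cap, 42 mm in diameter, 84 mm high, left of the tool stand; origin at the centre of its underside. To be left alone.

How it is judged:
By the outcome, as a careful person would: the job done as asked, in the order asked, and still so for the second after the job is handed in, with the robot touching nothing.
It also fails if it takes over 64 s, if anything falls off the work surface, if the arm or the gripper's body presses on something with over 40 N, if the wrist force passes 120 N, or if a joint passes its speed limit or range.

### The arm

A 6-joint arm with a two-finger parallel gripper is mounted at the origin on a cart in front of the work surface, level with it; the furniture and walls round the work are solid. World frame = base frame: x ahead of the robot, y to its left, z up, the work surface at z = 0. Lengths are in mm, angles in degrees, forces in N, time in s.
With the tool pointing down it reaches from about 300 to 850 mm from the base axis. Payload 4.2 kg.
Tool frame: the origin (TCP) lies midway between the tips of the shut fingers; the grasp point (between the pads) lies 19 mm behind it (env.tcp_to_grasp is the distance from the TCP to the grasp point, in mm); z points along the fingers, x is the direction in which the jaws open and shut, and the axes are right-handed (so a half turn about z gives the same grasp; the last joint's range is limited). The gripper opens to 91 mm and grips with 3 to 60 N. Pads are 32 mm wide; open, the fingers measure 118 mm over their backs; the gripper's body (76 mm by 178 mm) begins 60 mm behind the grasp point.
Start: joints at [-65.203, 18.312, 89.639, -0, 72.044, -1.146], TCP at [251.559, -517.07, 213.976] pointing down, gripper open.
Joint ranges: [-177.97, 177.97], [-48.28, 115.42], [12.27, 149.76], [-77.06, 257.06], [2.81, 150.46], [-146.56, 146.56]. Speed limits (degrees/s): [147.25, 147.25, 180, 180, 180, 180].

### API

Orientations are given as [roll, pitch, yaw] about the fixed x, y, z axes, in that order (R = Rz(yaw) Ry(pitch) Rx(roll)).
In Python, from workcell import env gives the robot as it stands.
- The arm moves only by the tool drive_tool, never from a script. Its argument "motion" is a list of rows, each a list of 2 entries, a list of its own where there are three numbers: the shift along the world's x, y, z in m, then the turn, a rotation vector about the world's x, y, z in rad. In form: [[[dx, dy, dz], [wx, wy, wz]], ...]. A call has exactly 10 rows; each row shifts and turns the commanded pose from where the row before left it; what a row does not reach is not made up. A row lasts 1/12 s, in which the tool goes at most 41.7 mm and 7.16 degrees, less where a joint would pass 70% of its speed; a pose out of reach is approached as far as the arm can. A call is refused whole if a number of a shift passes 0.0417 or a number of a turn 0.125, either way. A call with a gripper value outside its range is refused whole. "claw" is the opening, from 0 (shut) to 1 (fully open), set as the call begins (left out, the last holds). The fingers move at their own pace and stop on an object; "force" is the grip in N (left out, the last holds). Time passes only in rows, so rows that do not move let the fingers close, or fill a call up. It gives the time, the measured TCP pose, the force and the opening at its end, in the units of the state.
- env.state(): the state, without advancing time (a new reading comes with each control period).
- env.grab_frame(name): name is "scene" or "side" or "wrist"; returns the picture (400x640x3 uint8, red, green, blue); there is no depth.
- env.camera_params(name): a dict with "fov_y" (degrees; the focal length in pixels is half the picture's height over the tangent of half this angle, whatever the lens; pixels are square), "cx", "cy" (the principal point, pixels), "k1" (the pictures are not rectified: a ray, as slopes to the right and down, at radius r is drawn at 1 + k1 r^2 times it, then the intrinsics apply), "pose" (4x4, takes a point from camera to world coordinates). Camera axes: x right, y down, z forward; pixel columns grow to the right and rows downward; lengths in mm; the calibration is good to about 2 mm. A picture is of the moment at which its call begins: read the wrist's pose just before it. camera_params takes no time and is no camera call; for the wrist camera it gives the pose at the moment of the call.
- env.job_done(): hands the job in, once; it reports no verdict.
The state is a dict: "time_s": time; "qpos": joint angles; "qvel": joint speeds; "effort": joint torques, N m; "ee_pos": TCP position; "ee_rot": TCP orientation; "force": force on the tool from outside, world axes, zero at the start; "torque": the same for the moment, N m; "gripper_width": finger opening in mm.
Only numpy, scipy, OpenCV 4.12 (cv2) and the standard library are available. Lean on these libraries where they do the work, as an engineer would, in place of code of your own. Each camera call takes 0.05 s, during which the arm holds its last target.

## Working session

There is one attempt and no reset: what is moved stays moved. The work goes in short steps, Python scripts to look and compute and a tool call to move; the robot and the scene stay as the last step left them, time stands still between calls to the robot, and variables do not carry over. Pictures are saved under pics/ and viewed, and the job is handed in when it is done.

Besides the shell and the picture viewer there is one more tool, called after "Call:" as name(argument=value, ...), one argument or row to a line, values as JSON. drive_tool: Moves the arm, as the interface text tells. Its arguments: {"type":"object","properties":{"motion":{"type":"array","items":{"type":"array"}},"claw":{"type":"number"},"force":{"type":"number"}},"required":["motion"]}

```bash
ls; mkdir -p pics; cat > h.py <<'E'
import numpy as np, cv2
from workcell import env
def snap(n,f):
    im=env.grab_frame(n); cv2.imwrite('pics/'+f,im[:,:,::-1]); return im
def ray(cam,u,v,p=None):
    p=p or env.camera_params(cam); f=200/np.tan(np.radians(p['fov_y']/2))
    d=np.array([(u-p['cx'])/f,(v-p['cy'])/f]); s=d.copy()
    for _ in range(30): s=d/(1+p['k1']*(s@s))
    T=np.array(p['pose']); return T[:3,3], T[:3,:3]@np.array([s[0],s[1],1])
def atz(cam,u,v,z,p=None):
    o,d=ray(cam,u,v,p); return o+d*(z-o[2])/d[2]
def proj(cam,P,p=None):
    p=p or env.camera_params(cam); f=200/np.tan(np.radians(p['fov_y']/2))
    T=np.array(p['pose']); q=T[:3,:3].T@(np.array(P,float)-T[:3,3]); s=q[:2]/q[2]
    s=s*(1+p['k1']*(s@s)); return s*f+[p['cx'],p['cy']]
E
python3 - <<'E'
from h import *
import json
for n in ('scene','side','wrist'):
    snap(n,n+'0.png'); p=env.camera_params(n); print(n,{k:np.round(v,3).tolist() for k,v in p.items()})
s=env.state(); print({k:np.round(v,2).tolist() for k,v in s.items()}, env.tcp_to_grasp)
E
```

```text
pics
scene {'fov_y': 57.189, 'cx': 320.314, 'cy': 207.406, 'k1': -0.016, 'pose': [[-0.658, -0.563, 0.499, 18.576], [-0.753, 0.482, -0.449, 559.761], [0.012, -0.671, -0.741, 869.951], [0.0, 0.0, 0.0, 1.0]]}
side {'fov_y': 52.017, 'cx': 331.562, 'cy': 200.559, 'k1': -0.07, 'pose': [[0.905, -0.161, 0.394, 61.796], [-0.426, -0.351, 0.834, -923.169], [0.005, -0.922, -0.386, 560.381], [0.0, 0.0, 0.0, 1.0]]}
wrist {'fov_y': 65.358, 'cx': 317.614, 'cy': 197.944, 'k1': -0.053, 'pose': [[0.438, -0.864, -0.247, 320.903], [-0.899, -0.422, -0.119, -482.319], [-0.001, 0.274, -0.962, 384.908], [0.0, 0.0, 0.0, 1.0]]}
{'time_s': 0.15, 'qpos': [-65.2, 18.34, 89.69, 0.0, 72.04, -1.15], 'qvel': [0.06, -0.12, -0.28, 0.01, -0.09, 0.06], 'effort': [-0.0, -41.28, -23.22, 0.07, 0.04, -0.0], 'ee_pos': [251.41, -516.73, 213.33], 'ee_rot': [-180.0, 0.07, -64.06], 'force': [-0.07, 0.19, -0.43], 'torque': [0.03, 0.03, -0.07], 'gripper_width': 91.33} 18.8
```

View pics/scene0.png

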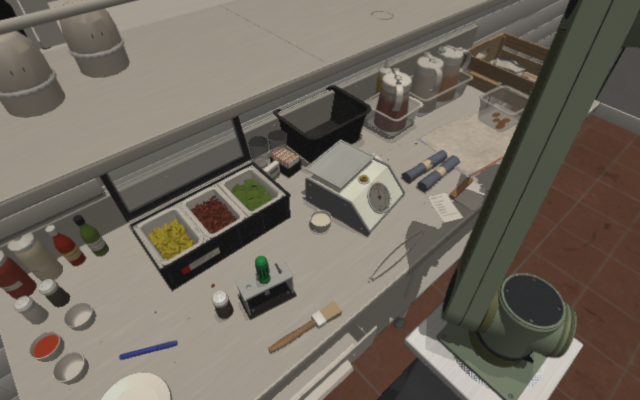

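View pics/side0.png

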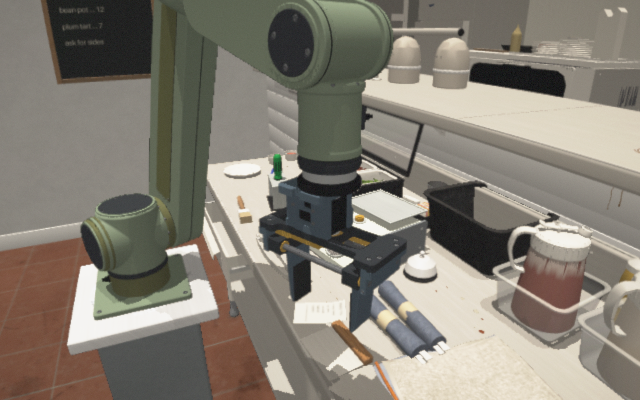

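View pics/wrist0.png

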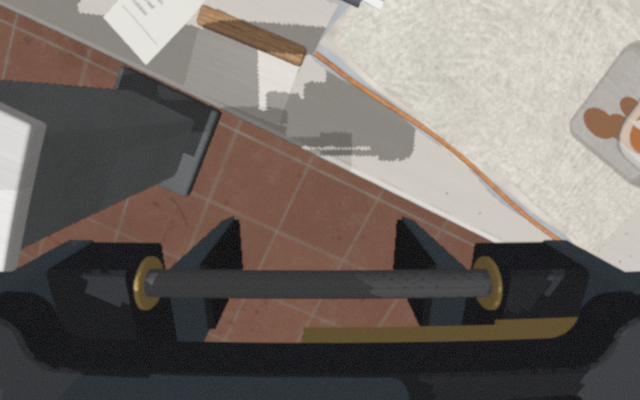

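The scene camera shows the stand with the green driver near (263,285), the scale near (355,190) and its brass sleeve near (364,178). The side view is mostly blocked by the gripper. I'll enlarge the scene view.

```bash
python3 - <<'E'
import cv2
im=cv2.imread('pics/scene0.png')
cv2.imwrite('pics/c1.png',cv2.resize(im[235:325,200:310],None,fx=7,fy=6.6,interpolation=cv2.INTER_CUBIC)[:600,:800])
cv2.imwrite('pics/c2.png',cv2.resize(im[135:235,295:415],None,fx=6,fy=6,interpolation=cv2.INTER_CUBIC))
E
```

```text
(no output)
```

View pics/c1.png

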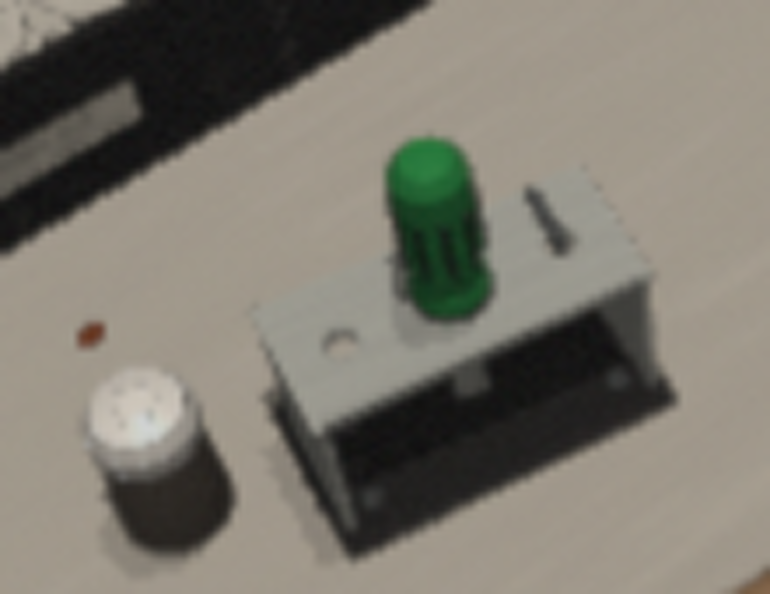

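View pics/c2.png

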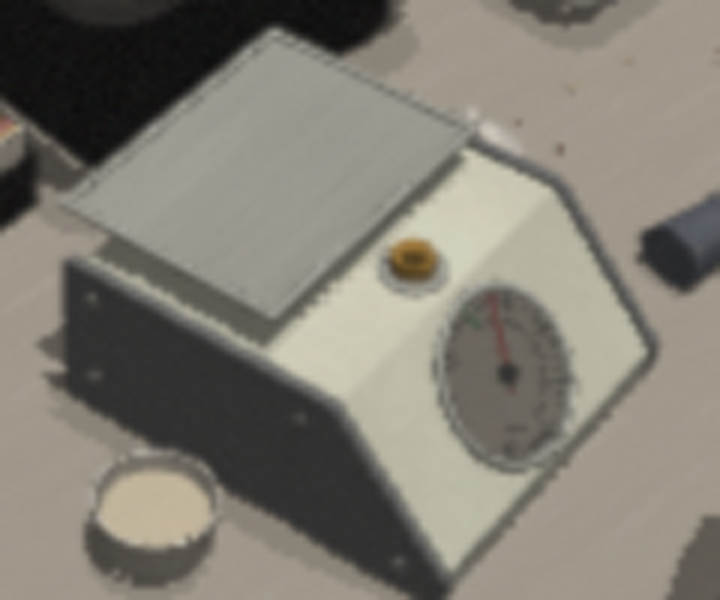

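```bash
python3 - <<'E'
from h import *
a=lambda x,y:(200+x/7-0,235+y/6.6)
b=lambda x,y:(295+x/6,135+y/6)
C=[atz('scene',*a(*q),88) for q in [(325,428),(255,310),(585,168),(652,270)]]
for c in C: print('stand corner',c.round(1))
print('len',np.linalg.norm(C[0]-C[3]),np.linalg.norm(C[1]-C[2]),np.linalg.norm(C[0]-C[1]),np.linalg.norm(C[2]-C[3]))
print('ctr',sum(C)/4, [np.degrees(np.arctan2(*(u[1::-1]))) for u in (C[0]-C[3],C[1]-C[2])])
print('hole+y',atz('scene',*a(342,343),88))
print('handle top',atz('scene',*a(428,158),176))
print('mouth',atz('scene',*b(413,254),112))
P=[atz('scene',*b(*q),125) for q in [(275,320),(63,203),(275,28),(475,132)]]
for c in P: print('plate',c.round(1))
print([np.degrees(np.arctan2(*(u[1::-1]))) for u in (P[1]-P[0],P[2]-P[3],P[0]-P[3],P[1]-P[2])])
print('len',[np.linalg.norm(u) for u in (P[1]-P[0],P[2]-P[3],P[0]-P[3],P[1]-P[2])])
E
```

```text
stand corner [438.1 409.4  88. ]
stand corner [493.9 401.2  88. ]
stand corner [469.1 276.7  88. ]
stand corner [417.7 286.5  88. ]
len 124.61392339078371 126.90749652953953 56.4290096642651 52.34474094470943
ctr [454.67442996 343.45242919  88.        ] [np.float64(80.57841229634529), np.float64(78.73231194103322)]
hole+y [462.82852597 386.04946137  88.        ]
handle top [454.63718832 344.5155593  176.        ]
mouth [535.89372421 -79.8518755  112.        ]
plate [537.7  14.9 125. ]
plate [668.   38.9 125. ]
plate [ 703.1 -141.2  125. ]
plate [ 571.2 -160.6  125. ]
[np.float64(10.450042701328512), np.float64(8.37307914107888), np.float64(100.79517477357106), np.float64(101.0197723948862)]
len [np.float64(132.5178107092738), np.float64(133.35380458295415), np.float64(178.64800881147724), np.float64(183.48683601825132)]
```

Stand: centre about (454.7,343.5), y axis about 80° in the world. The handle top agrees at (454.6,344.5). Scale: yaw about +10°. The mouth measures (535.9,−79.9), while the plate's geometry gives (535.3,−77). All sizes fit. I'll move above the stand.

Call:
drive_tool(
  motion=[
    [[0.0067, 0.0287, 0.004], [0, 0, 0.0373]],
    [[0.0067, 0.0287, 0.004], [0, 0, 0.0373]],
    [[0.0067, 0.0287, 0.004], [0, 0, 0.0373]],
    [[0.0067, 0.0287, 0.004], [0, 0, 0.0373]],
    [[0.0067, 0.0287, 0.004], [0, 0, 0.0373]],
    [[0.0067, 0.0287, 0.004], [0, 0, 0.0373]],
    [[0.0067, 0.0287, 0.004], [0, 0, 0.0373]],
    [[0.0067, 0.0287, 0.004], [0, 0, 0.0373]],
    [[0.0067, 0.0287, 0.004], [0, 0, 0.0373]],
    [[0.0067, 0.0287, 0.004], [0, 0, 0.0373]],
  ],
  claw=0.8,
)

```text
time_s: 0.98
ee_pos: [318.4, -228.6, 254.0]
ee_rot: [-180.0, 0.0, -42.6]
force: [0.4, 0.1, -0.1]
gripper_width: 72.8
```

Call:
drive_tool(
  motion=[
    [[0.0067, 0.0287, 0], [0, 0, 0.0373]],
    [[0.0067, 0.0287, 0], [0, 0, 0.0373]],
    [[0.0067, 0.0287, 0], [0, 0, 0.0373]],
    [[0.0067, 0.0287, 0], [0, 0, 0.0373]],
    [[0.0067, 0.0287, 0], [0, 0, 0.0373]],
    [[0.0067, 0.0287, 0], [0, 0, 0.0373]],
    [[0.0067, 0.0287, 0], [0, 0, 0.0373]],
    [[0.0067, 0.0287, 0], [0, 0, 0.0373]],
    [[0.0067, 0.0287, 0], [0, 0, 0.0373]],
    [[0.0067, 0.0287, 0], [0, 0, 0.0373]],
  ],
)

```text
time_s: 1.82
ee_pos: [385.4, 58.4, 253.9]
ee_rot: [180.0, -0.0, -21.2]
force: [0.9, -0.5, -0.3]
gripper_width: 73.0
```

Call:
drive_tool(
  motion=[
    [[0.0067, 0.0287, 0], [0, 0, 0.0373]],
    [[0.0067, 0.0287, 0], [0, 0, 0.0373]],
    [[0.0067, 0.0287, 0], [0, 0, 0.0373]],
    [[0.0067, 0.0287, 0], [0, 0, 0.0373]],
    [[0.0067, 0.0287, 0], [0, 0, 0.0373]],
    [[0.0067, 0.0287, 0], [0, 0, 0.0373]],
    [[0.0067, 0.0287, 0], [0, 0, 0.0373]],
    [[0.0067, 0.0287, 0], [0, 0, 0.0373]],
    [[0.0067, 0.0287, 0], [0, 0, 0.0373]],
    [[0.0067, 0.0287, 0], [0, 0, 0.0373]],
  ],
)

```text
time_s: 2.65
ee_pos: [452.5, 345.3, 253.6]
ee_rot: [180.0, 0.0, 0.2]
force: [0.6, 1.2, 0.1]
gripper_width: 73.0
```

```bash
python3 - <<'E'
from h import *
s=env.state(); print({k:np.round(v,2).tolist() for k,v in s.items()})
im=snap('wrist','w1.png'); im=snap('side','s1.png')
E
```

```text
{'time_s': 2.65, 'qpos': [36.2, 16.56, 86.44, -0.01, 77.04, 36.02], 'qvel': [23.74, 25.07, -35.21, -0.24, 9.71, -1.64], 'effort': [-1.05, -42.6, -22.24, 0.2, -0.1, 0.04], 'ee_pos': [452.48, 345.33, 253.59], 'ee_rot': [179.97, 0.02, 0.18], 'force': [0.57, 1.22, 0.1], 'torque': [-0.02, -0.12, 0.01], 'gripper_width': 72.99}
```

View pics/w1.png

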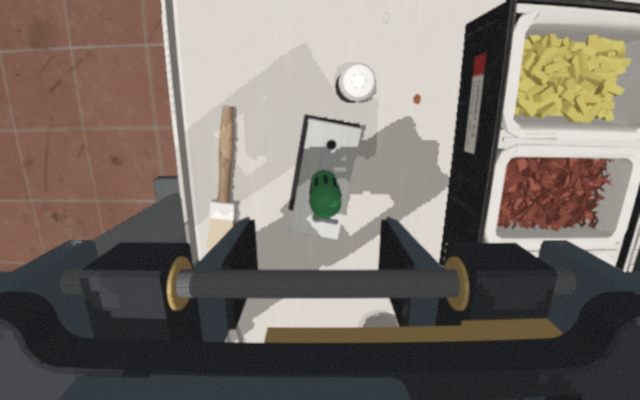

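View pics/s1.png

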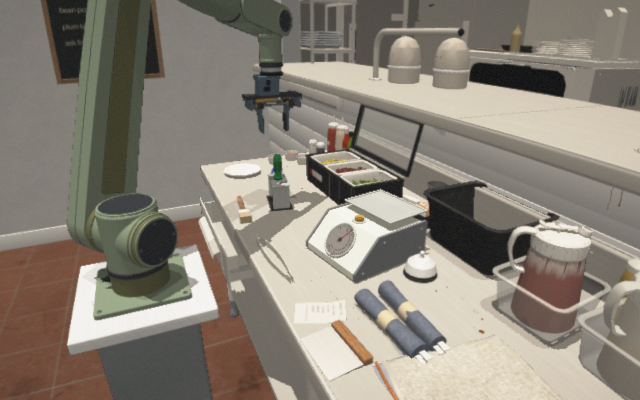

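Wrist view: the driver's handle top is near (325,197), the free hole near (331,145), and the grip is roughly above it. Side view: the dial and pointer are visible near (340,240). I'll take a settled wrist shot and locate the shelf edge.

```bash
python3 - <<'E'
from h import *
s=env.state(); print(s['ee_pos'],s['qvel'])
p=env.camera_params('wrist')
im=snap('wrist','w2.png')
cv2.imwrite('pics/w2c.png',cv2.resize(im[100:250,260:400,::-1],None,fx=5,fy=4,interpolation=cv2.INTER_CUBIC))
np.save('pw2.npy',p,allow_pickle=True)
im=cv2.imread('pics/s1.png')
cv2.imwrite('pics/s1c.png',cv2.resize(im[180:290,295:435],None,fx=5.4,fy=5.4,interpolation=cv2.INTER_CUBIC))
# shelf edge lines: need px, view
E
```

```text
[453.05370725 347.47690293 252.78368154] [-2.26078085 -2.3811352   3.4959934  -2.20183035  2.06053021  0.20426149]
```

View pics/w2c.png

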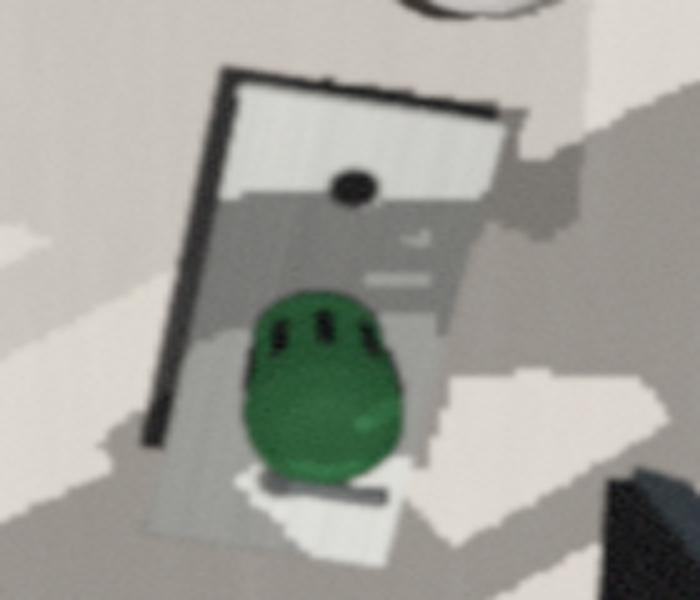

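View pics/s1c.png

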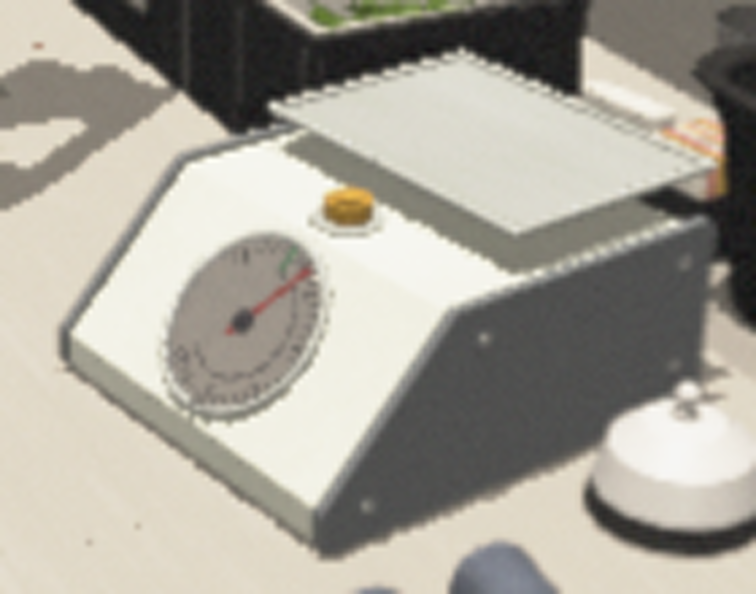

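Crop w2c: plate corners at (240,82), (505,118), (385,565) and (148,532), handle top about (323,405). Crop s1c: sleeve mouth about (348,197), pointer from hub (243,321) to tip (310,270), green zero mark near (288,262).

```bash
python3 - <<'E'
from h import *
p=np.load('pw2.npy',allow_pickle=True).item()
a=lambda x,y:(260+x/5,100+y/4)
C=[atz('wrist',*a(*q),88,p) for q in [(240,82),(505,118),(385,565),(148,532)]]
for c in C: print(c.round(1))
print('ctr',(sum(C)/4).round(1),[np.degrees(np.arctan2(*(u[1::-1]))) for u in (C[0]-C[3],C[1]-C[2])],[np.linalg.norm(u) for u in (C[0]-C[3],C[1]-C[2],C[1]-C[0])])
print('hole+y',atz('wrist',*a(353,187),88,p),'top',atz('wrist',*a(323,408),172,p))
b=lambda x,y:(295+x/5.4,180+y/5.4)
m=[ray('side',*b(348,197)),ray('scene',295+413/6,135+252/6)]
print('mouth side',atz('side',*b(348,197),112))
(o1,d1),(o2,d2)=m
A=np.stack([d1,-d2],1); t=np.linalg.lstsq(A,o2-o1,rcond=None)[0]; print('tri',o1+t[0]*d1,o2+t[1]*d2)
P=[atz('side',*b(*q),125) for q in [(270,105),(515,235),(718,165),(462,50)]]
for c in P: print('plate',c.round(1))
print('c',sum(P)/4,[np.degrees(np.arctan2(*(u[1::-1]))) for u in (P[0]-P[1],P[2]-P[1])],[np.linalg.norm(u) for u in (P[0]-P[1],P[2]-P[1])])
# shelf front lower edge: plane intersect
def pl(cam,q1,q2):
    o,d=ray(cam,*q1);_,e=ray(cam,*q2); n=np.cross(d,e); return n/np.linalg.norm(n),o
n1,o1=pl('scene',(100,183),(400,50)); n2,o2=pl('side',(420,115),(620,180))
d=np.cross(n1,n2); d/=np.linalg.norm(d)
x=np.linalg.lstsq(np.array([n1,n2,d]),np.array([n1@o1,n2@o2,0]),rcond=None)[0]
print('shelf edge dir',d,'at y=-80',x+d*(-80-x[1])/d[1])
E
```

```text
[442.4 414.6  88. ]
[498.5 405.7  88. ]
[475.9 277.6  88. ]
[420.6 287.7  88. ]
ctr [459.3 346.4  88. ] [np.float64(80.2922913739337), np.float64(79.9779863404127)] [np.float64(128.8238554925083), np.float64(130.0663482585665), np.float64(56.82159201185164)]
hole+y [466.55751504 387.27551469  88.        ] top [458.81140533 350.34052118 172.        ]
mouth side [539.79352412 -81.93590508 112.        ]
tri [539.61491562 -82.25024017 112.16754202] [537.80259358 -81.99573274 110.71300835]
plate [543.5   8.6 125. ]
plate [ 574.8 -173.5  125. ]
plate [ 706.8 -149.2  125. ]
plate [674.6  34.9 125. ]
c [624.90942611 -69.79592032 125.        ] [np.float64(99.75597614145997), np.float64(10.423079533178415)] [np.float64(184.7824371593819), np.float64(134.14874667703626)]
shelf edge dir [ 0.02656528 -0.99947416 -0.0185925 ] at y=-80 [683.56929242 -80.         370.06566795]
```

Call:
drive_tool(
  motion=[
    [[0.002, 0.001, 0], [0, 0, 0]],
    [[0.001, 0, 0], [0, 0, 0]],
    [[0, 0, 0], [0, 0, 0]],
    [[0, 0, 0], [0, 0, 0]],
    [[0, 0, 0], [0, 0, 0]],
    [[0, 0, 0], [0, 0, 0]],
    [[0, 0, 0], [0, 0, 0]],
    [[0, 0, 0], [0, 0, 0]],
    [[0, 0, 0], [0, 0, 0]],
    [[0, 0, 0], [0, 0, 0]],
  ],
)

```text
time_s: 3.63
ee_pos: [455.5, 344.9, 253.9]
ee_rot: [180.0, -0.0, 0.1]
force: [-0.8, 0.1, 0.5]
gripper_width: 73.2
```

```bash
python3 - <<'E'
from h import *
s=env.state(); print(s['ee_pos'],s['qvel'])
p=env.camera_params('wrist')
np.save('pw3.npy',p,allow_pickle=True)
im=snap('wrist','w3.png')
cv2.imwrite('pics/w3c.png',cv2.resize(im[100:250,260:400,::-1],None,fx=5,fy=4,interpolation=cv2.INTER_CUBIC))
E
```

```text
[455.54790992 344.93250873 253.94156846] [ 0.07970918  0.04033539 -0.07006315 -0.01166866 -0.00264915 -0.05250304]
```

View pics/w3c.png

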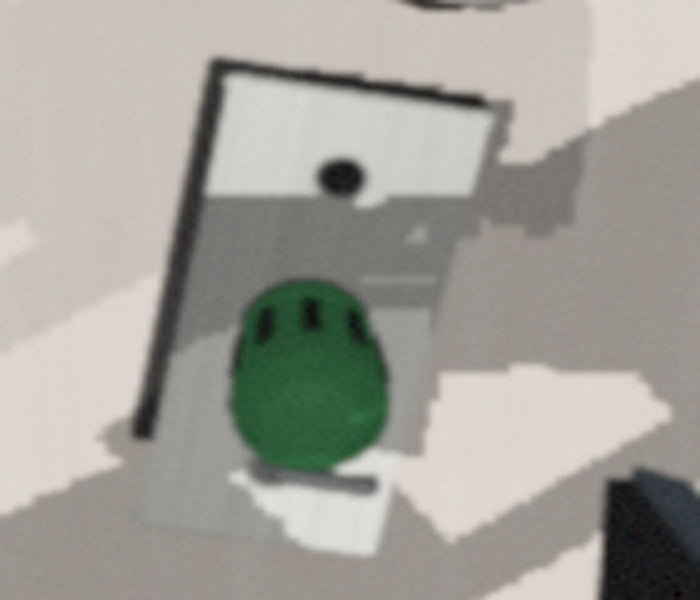

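```bash
python3 - <<'E'
from h import *
p=np.load('pw3.npy',allow_pickle=True).item()
a=lambda x,y:(260+x/5,100+y/4)
C=[atz('wrist',*a(*q),88,p) for q in [(226,74),(492,108),(375,555),(138,522)]]
print('ctr',(sum(C)/4).round(1),[np.degrees(np.arctan2(*(u[1::-1]))) for u in (C[0]-C[3],C[1]-C[2])])
print('hole+y',atz('wrist',*a(342,178),88,p))
# handle silhouette: project model & compare bbox
for c in ((457,344),(458,346),(456,343),(459,346)):
    t=np.linspace(0,2*np.pi,60); pts=[]
    for z in (90,120,150,168): pts+= [proj('wrist',(c[0]+14.5*np.cos(k),c[1]+14.5*np.sin(k),z),p) for k in t]
    for k in t: pts.append(proj('wrist',(c[0]+11*np.cos(k),c[1]+11*np.sin(k),176),p))
    q=np.array(pts); q=np.stack([(q[:,0]-260)*5,(q[:,1]-100)*4],1); print(c,q.min(0).round(),q.max(0).round())
print('obs 230..388, 278..470')
E
```

```text
ctr [459.3 346.1  88. ] [np.float64(80.30702741122248), np.float64(79.93333151950792)]
hole+y [466.93440911 386.76522173  88.        ]
(457, 344) [213. 283.] [381. 481.]
(458, 346) [219. 276.] [387. 472.]
(456, 343) [207. 287.] [375. 485.]
(459, 346) [225. 276.] [393. 472.]
obs 230..388, 278..470
```

Call:
drive_tool(
  motion=[
    [[0.002, 0.001, -0.015], [0, 0, 0]],
    [[0, 0, -0.015], [0, 0, 0]],
    [[0, 0, -0.015], [0, 0, 0]],
    [[0, 0, -0.015], [0, 0, 0]],
    [[0, 0, -0.015], [0, 0, 0]],
    [[0, 0, -0.015], [0, 0, 0]],
    [[0, 0, -0.015], [0, 0, 0]],
    [[0, 0, -0.015], [0, 0, 0]],
    [[0, 0, -0.014], [0, 0, 0]],
    [[0, 0, -0.007], [0, 0, 0]],
  ],
)

```text
time_s: 4.52
ee_pos: [456.8, 345.4, 111.2]
ee_rot: [179.9, 0.1, 0.1]
force: [0.8, 0.2, 0.9]
gripper_width: 73.1
```

Call:
drive_tool(
  motion=[
    [[0, 0, 0], [0, 0, 0]],
    [[0, 0, 0], [0, 0, 0]],
    [[0, 0, 0], [0, 0, 0]],
    [[0, 0, 0], [0, 0, 0]],
    [[0, 0, 0], [0, 0, 0]],
    [[0, 0, 0], [0, 0, 0]],
    [[0, 0, 0], [0, 0, 0]],
    [[0, 0, 0], [0, 0, 0]],
    [[0, 0, 0], [0, 0, 0]],
    [[0, 0, 0], [0, 0, 0]],
  ],
  claw=0.0,
  force=40,
)

```text
time_s: 5.35
ee_pos: [457.9, 346.1, 113.4]
ee_rot: [-180.0, -0.1, 0.1]
force: [1.1, 0.1, 3.6]
gripper_width: 28.6
```

```bash
python3 - <<'E'
from h import *
s=env.state(); print({k:np.round(v,2).tolist() for k,v in s.items()})
im=snap('wrist','w4.png'); im=snap('scene','sc4.png')
cv2.imwrite('pics/sc4c.png',cv2.resize(im[225:325,200:310,::-1],None,fx=6,fy=6,interpolation=cv2.INTER_CUBIC))
E
```

```text
{'time_s': 5.35, 'qpos': [35.94, 22.8, 98.27, -0.01, 58.87, 35.89], 'qvel': [0.08, 0.07, 0.04, 0.03, 0.06, 0.09], 'effort': [0.17, -41.18, -19.58, 0.15, -0.02, 0.0], 'ee_pos': [457.88, 346.08, 113.44], 'ee_rot': [-179.97, -0.05, 0.06], 'force': [1.07, 0.06, 3.64], 'torque': [-0.06, -0.15, 0.0], 'gripper_width': 28.6}
```

View pics/w4.png

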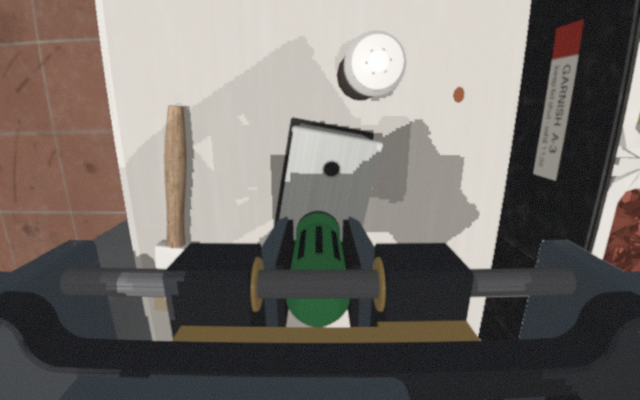

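View pics/sc4c.png

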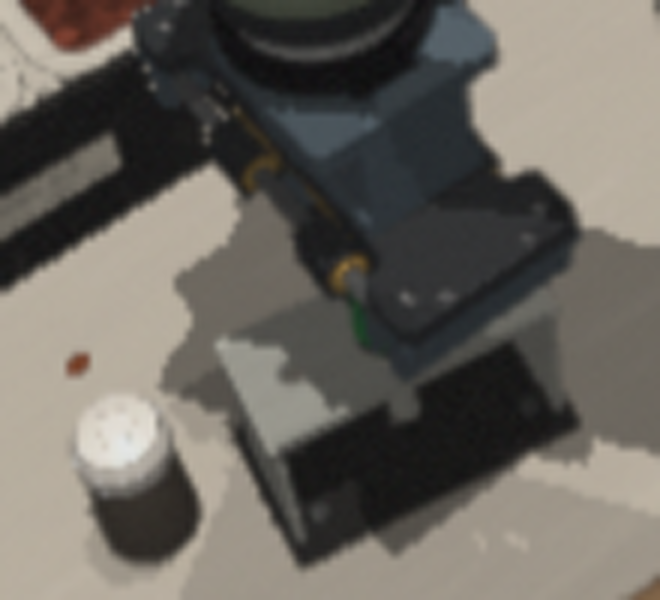

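The grip closed at 28.6 mm, and the handle is centred between the fingers at about (318,265). I'll lift straight up.

Call:
drive_tool(
  motion=[
    [[0, 0, 0.004], [0, 0, 0]],
    [[0, 0, 0.01], [0, 0, 0]],
    [[0, 0, 0.016], [0, 0, 0]],
    [[0, 0, 0.016], [0, 0, 0]],
    [[0, 0, 0.016], [0, 0, 0]],
    [[0, 0, 0.016], [0, 0, 0]],
    [[0, 0, 0.016], [0, 0, 0]],
    [[0, 0, 0.016], [0, 0, 0]],
    [[0, 0, 0.016], [0, 0, 0]],
    [[0, 0, 0.006], [0, 0, 0]],
  ],
)

```text
time_s: 6.28
ee_pos: [458.2, 346.5, 247.8]
ee_rot: [-179.9, -0.2, 0.1]
force: [0.6, 0.1, -0.8]
gripper_width: 28.8
```

Call:
drive_tool(
  motion=[
    [[0.004, -0.02, 0], [0, 0, 0]],
    [[0.004, -0.02, 0], [0, 0, 0]],
    [[0.004, -0.02, 0], [0, 0, 0]],
    [[0.004, -0.02, 0], [0, 0, 0]],
    [[0.004, -0.02, 0], [0, 0, 0]],
    [[0.004, -0.02, 0], [0, 0, 0]],
    [[0.004, -0.02, 0], [0, 0, 0]],
    [[0.004, -0.02, 0], [0, 0, 0]],
    [[0, 0, 0], [0, 0, 0]],
    [[0, 0, 0], [0, 0, 0]],
  ],
)

```text
time_s: 7.12
ee_pos: [489.4, 185.3, 244.8]
ee_rot: [-180.0, 0.0, -0.1]
force: [0.1, 0.7, -0.3]
gripper_width: 28.5
```

```bash
python3 - <<'E'
from h import *
s=env.state(); print({k:np.round(v,2).tolist() for k,v in s.items()})
p=env.camera_params('wrist'); np.save('pw5.npy',p,allow_pickle=True)
print(proj('wrist',s['ee_pos']-[0,0,99],p))
im=snap('wrist','w5.png')
cv2.imwrite('pics/w5c.png',cv2.resize(im[150:250,255:385,::-1],None,fx=6,fy=6,interpolation=cv2.INTER_CUBIC))
print(proj('scene',s['ee_pos']-[0,0,99]),proj('side',s['ee_pos']-[0,0,99]))
im=snap('scene','sc5.png');im=snap('side','si5.png')
E
```

```text
{'time_s': 7.12, 'qpos': [19.46, 12.58, 93.17, 0.03, 74.28, 19.51], 'qvel': [1.71, 0.36, -0.55, 0.5, -0.26, 0.24], 'effort': [-0.88, -36.74, -23.83, -0.05, 0.04, -0.03], 'ee_pos': [489.39, 185.3, 244.8], 'ee_rot': [-179.98, 0.04, -0.06], 'force': [0.08, 0.65, -0.32], 'torque': [-0.03, -0.08, 0.04], 'gripper_width': 28.48}
[317.81922914 199.17315973]
[305.80957156 223.20207747] [303.16260636 175.82958564]
```

View pics/w5c.png

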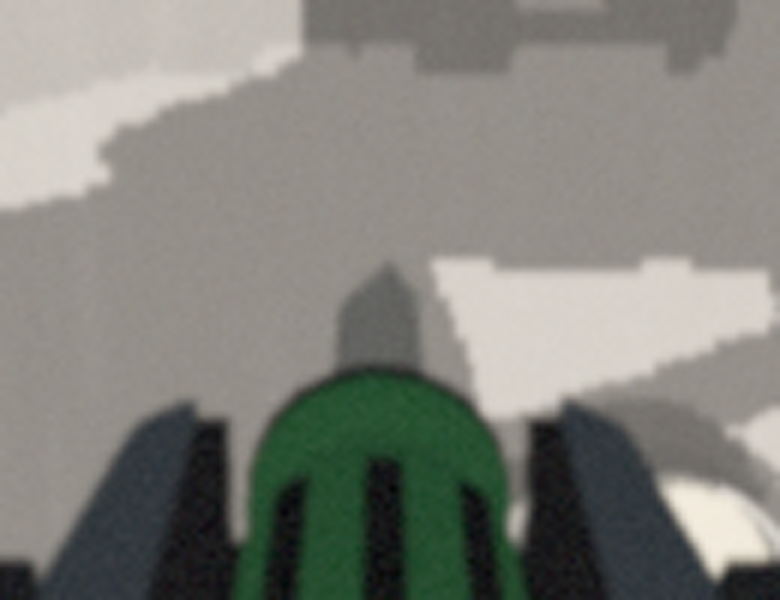

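View pics/sc5.png

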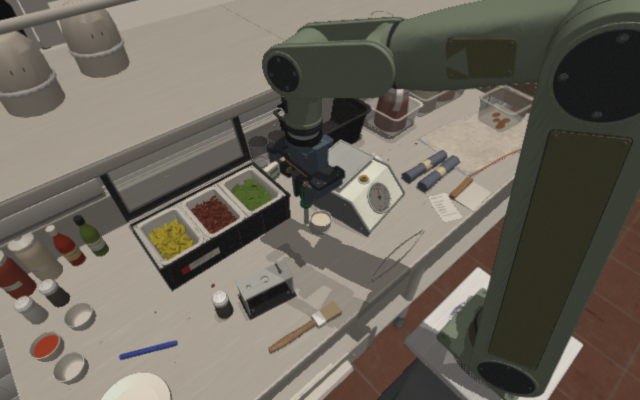

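View pics/si5.png

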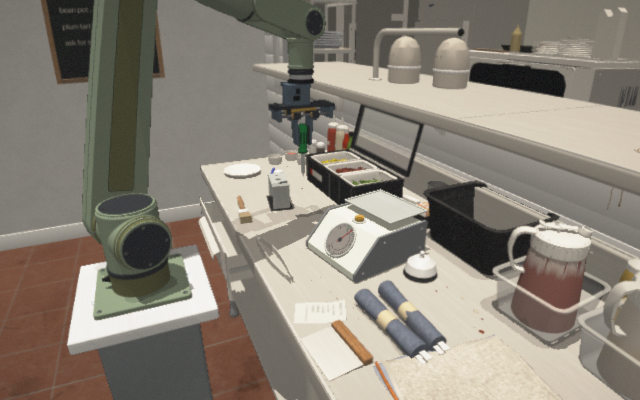

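```bash
python3 - <<'E'
from h import *
im=cv2.imread('pics/w5.png')[188:216,305:333]
g=np.clip((im.astype(float)-60)*2.2,0,255).astype(np.uint8)
cv2.imwrite('pics/w5d.png',cv2.resize(g,None,fx=20,fy=20,interpolation=cv2.INTER_NEAREST))
E
```

```text
(no output)
```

View pics/w5d.png

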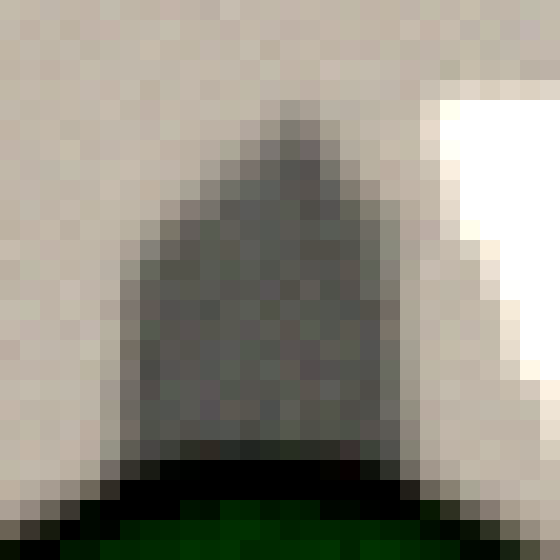

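```bash
cat > fit.py <<'E'
from h import *
def fit(f,pn,tcp,box,thr,angs=range(0,180,4)):
    im=cv2.cvtColor(cv2.imread(f),cv2.COLOR_BGR2GRAY).astype(float); p=np.load(pn,allow_pickle=True).item()
    u0,v0,u1,v1=box; S=8
    crop=im[v0:v1,u0:u1]
    bg,fg=thr; obs=np.clip((bg-crop)/(bg-fg),0,1)
    best=[]
    t=np.linspace(0,2*np.pi,40)
    for th in angs:
        c,s=np.cos(np.radians(th)),np.sin(np.radians(th))
        for dx in np.arange(-2,2.1,.5):
            for dy in np.arange(-3,3.1,.5):
                m=np.zeros((crop.shape[0]*S,crop.shape[1]*S),np.uint8)
                o=np.array(tcp)+[dx,dy,-99]
                A=[o+[6*np.cos(k),6*np.sin(k),z] for k in t for z in (7,60)]
                B=[o+[a*6*c-b*1.2*s,a*6*s+b*1.2*c,z] for a in(-1,1) for b in (-1,1) for z in (0,7)]
                for Q in (A,B):
                    q=np.array([proj('wrist',x,p) for x in Q])
                    q=((q+0.5-[u0,v0])*S).astype(np.int32)
                    cv2.fillConvexPoly(m,cv2.convexHull(q),1)
                mm=cv2.resize(m.astype(np.float32),None,fx=1/S,fy=1/S,interpolation=cv2.INTER_AREA)
                best.append((((mm-obs)**2).sum(),th,dx,dy))
    best.sort(); return best
if __name__=='__main__':
    im=cv2.cvtColor(cv2.imread('pics/w5.png'),cv2.COLOR_BGR2GRAY)
    print(im[190:210,307:327])
    b=fit('pics/w5.png','pw5.npy',[489.39,185.3,244.8],(308,190,325,209),(145,99))
    for r in b[:12]: print(r)
    seen={}
    for r in b: seen.setdefault(r[1],r)
    print([(k,round(float(v[0]),2)) for k,v in sorted(seen.items())])
E
python3 fit.py
```

```text
[[143 145 142 144 145 146 144 143 144 143 146 141 144 145 143 143 142 144
  142 143]
 [142 144 145 145 145 145 144 145 145 145 143 145 143 143 146 145 146 145
  143 144]
 [144 145 145 144 146 142 144 145 142 144 144 143 142 141 144 144 145 144
  142 148]
 [144 145 145 146 143 142 145 144 145 144 144 138 130 134 141 141 142 143
  143 157]
 [145 142 144 145 145 143 145 144 142 142 137 128 116 120 132 140 144 145
  145 160]
 [145 146 143 144 145 145 142 141 139 136 126 114 106 108 122 138 140 146
  145 156]
 [143 145 145 145 146 144 143 141 133 122 113 105  99  97 113 128 140 140
  144 148]
 [143 143 144 146 144 142 141 134 120 111 105 102  99  98 104 116 128 141
  143 145]
 [143 145 143 144 143 142 131 117 112 100 101 100 100  95  98 104 117 129
  139 145]
 [145 141 144 143 140 131 114 103 101 103 100  99 100  99 101 101 109 123
  136 140]
 [143 144 143 142 134 119 105  99 100 100 102  99  99  96  96  98 107 122
  135 143]
 [144 143 144 141 127 106  98  98 100  99 100  97 100  98  98  99 104 119
  135 146]
 [143 146 143 142 118 102 100 100 100  98  99  99  96 101  96  97 105 115
  137 
[... 1315 characters left out ...]
float64(5.393514997341683), 80, np.float64(0.5), np.float64(-0.5))
(np.float64(5.4311020387819), 72, np.float64(0.0), np.float64(-1.5))
[(0, 8.1), (4, 7.92), (8, 7.99), (12, 8.11), (16, 8.27), (20, 8.29), (24, 8.52), (28, 8.63), (32, 8.45), (36, 8.2), (40, 8.07), (44, 7.96), (48, 7.74), (52, 6.9), (56, 6.34), (60, 5.91), (64, 4.97), (68, 4.62), (72, 4.12), (76, 4.09), (80, 4.85), (84, 5.18), (88, 5.94), (92, 7.02), (96, 7.56), (100, 8.25), (104, 9.45), (108, 9.71), (112, 10.73), (116, 10.76), (120, 10.89), (124, 11.46), (128, 11.4), (132, 11.36), (136, 11.53), (140, 11.35), (144, 10.9), (148, 10.58), (152, 10.34), (156, 10.03), (160, 9.75), (164, 9.21), (168, 8.71), (172, 8.53), (176, 8.15)]
```

The blade's wide axis is about 75° at tool yaw 0, and the tip is about 1 mm toward tool +y. I'll move over the scale with yaw +77°, so the blade is about 152°, just past the counter-clockwise end of the slot range. That way a clockwise search also turns the adjuster the right way.

Call:
drive_tool(
  motion=[
    [[0.0024, -0.0132, 0], [0, 0, 0.0672]],
    [[0.0024, -0.0132, 0], [0, 0, 0.0672]],
    [[0.0024, -0.0132, 0], [0, 0, 0.0672]],
    [[0.0024, -0.0132, 0], [0, 0, 0.0672]],
    [[0.0024, -0.0132, 0], [0, 0, 0.0672]],
    [[0.0024, -0.0132, 0], [0, 0, 0.0672]],
    [[0.0024, -0.0132, 0], [0, 0, 0.0672]],
    [[0.0024, -0.0132, 0], [0, 0, 0.0672]],
    [[0.0024, -0.0132, 0], [0, 0, 0.0672]],
    [[0.0024, -0.0132, 0], [0, 0, 0.0672]],
  ],
)

```text
time_s: 8.1
ee_pos: [513.6, 54.3, 244.9]
ee_rot: [-180.0, -0.0, 38.8]
force: [-0.7, 0.6, -1.6]
gripper_width: 29.1
```

Call:
drive_tool(
  motion=[
    [[0.003, -0.0165, 0], [0, 0, 0.084]],
    [[0.003, -0.0165, 0], [0, 0, 0.084]],
    [[0.003, -0.0165, 0], [0, 0, 0.084]],
    [[0.003, -0.0165, 0], [0, 0, 0.084]],
    [[0.003, -0.0165, 0], [0, 0, 0.084]],
    [[0.003, -0.0165, 0], [0, 0, 0.084]],
    [[0.003, -0.0165, 0], [0, 0, 0.084]],
    [[0.003, -0.0165, 0], [0, 0, 0.084]],
    [[0, 0, 0], [0, 0, 0]],
    [[0, 0, 0], [0, 0, 0]],
  ],
)

```text
time_s: 8.93
ee_pos: [537.8, -77.6, 244.7]
ee_rot: [-180.0, -0.0, 77.0]
force: [0.1, -0.3, -1.0]
gripper_width: 28.6
```

```bash
python3 - <<'E'
from h import *
s=env.state(); print({k:np.round(v,2).tolist() for k,v in s.items()})
p=env.camera_params('wrist'); np.save('pw6.npy',p,allow_pickle=True)
print(proj('wrist',s['ee_pos']-[0,0,99],p))
im=snap('wrist','w6.png')
cv2.imwrite('pics/w6c.png',cv2.resize(im[130:250,240:400,::-1],None,fx=5,fy=5,interpolation=cv2.INTER_CUBIC))
im=snap('side','si6.png')
cv2.imwrite('pics/si6c.png',cv2.resize(im[150:260,300:430,::-1],None,fx=5.4,fy=5.4,interpolation=cv2.INTER_CUBIC))
im=snap('scene','sc6.png')
cv2.imwrite('pics/sc6c.png',cv2.resize(im[120:220,300:420,::-1],None,fx=5.4,fy=5.4,interpolation=cv2.INTER_CUBIC))
E
```

```text
{'time_s': 8.93, 'qpos': [-9.45, 14.42, 90.69, 0.05, 74.92, -86.43], 'qvel': [1.11, -0.4, 0.49, 0.32, 0.05, 0.47], 'effort': [-0.82, -38.16, -24.18, -0.15, 0.03, -0.1], 'ee_pos': [537.76, -77.6, 244.7], 'ee_rot': [-179.96, -0.04, 76.97], 'force': [0.07, -0.34, -1.04], 'torque': [0.09, -0.14, 0.04], 'gripper_width': 28.58}
[316.72058975 198.79472939]
```

View pics/w6c.png

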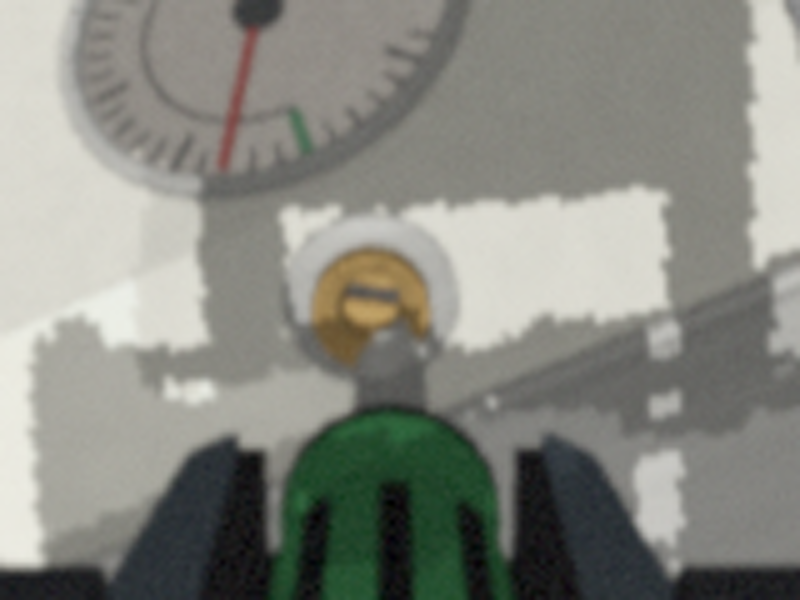

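View pics/si6c.png

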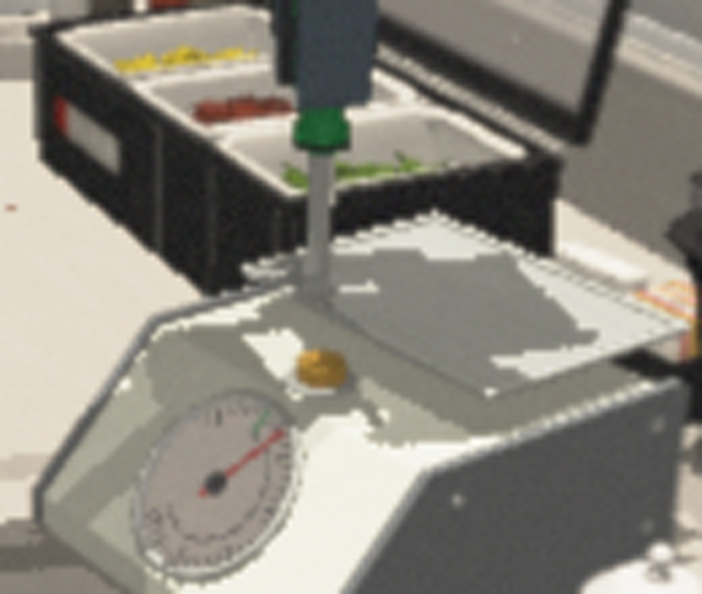

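View pics/sc6c.png

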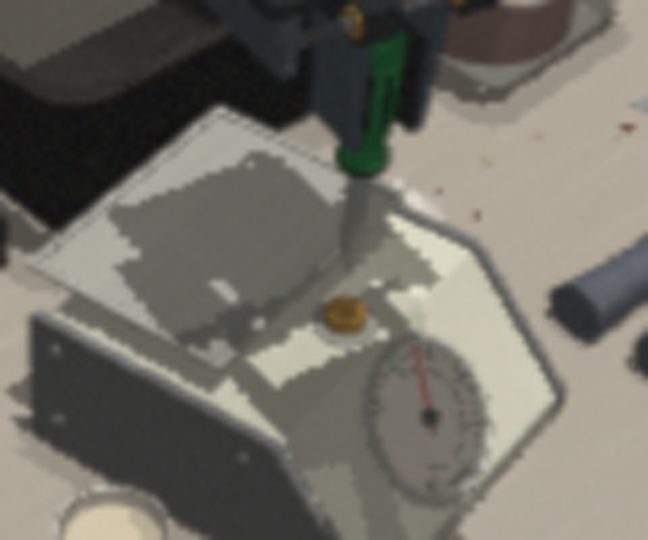

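The wrist view shows the brass mouth centred near crop (371,304), with the slot itself visible from (345,289) to (396,298). It also shows the blade tip, red pointer and green mark.

```bash
python3 - <<'E'
from h import *
p=np.load('pw6.npy',allow_pickle=True).item()
a=lambda x,y:(240+x/5-.4,130+y/5-.4)
print('mouth',atz('wrist',*a(371,303),112,p))
for z in (90,93,97):
  A=atz('wrist',*a(345,289),z,p);B=atz('wrist',*a(396,298),z,p); d=B-A
  print('slot',z,(A+B)/2,np.linalg.norm(d),np.degrees(np.arctan2(d[1],d[0]))%180)
# project mouth circle for check
m=atz('wrist',*a(371,303),112,p)
q=np.array([proj('wrist',m+[12*np.cos(k),12*np.sin(k),0],p) for k in np.linspace(0,6.28,50)])
q=(q-[240,130]+.4)*5; print(q.min(0),q.max(0))
# sharp views
im=cv2.imread('pics/w6.png')
cv2.imwrite('pics/w6d.png',cv2.resize(im[170:215,295:345],None,fx=13,fy=13,interpolation=cv2.INTER_CUBIC))
cv2.imwrite('pics/w6e.png',cv2.resize(im[110:175,250:340],None,fx=8,fy=8,interpolation=cv2.INTER_CUBIC))
E
```

```text
mouth [537.6723821  -80.69052462 112.        ]
slot 90 [541.00932557 -81.84119704  90.        ] 11.17163955349238 66.69167009753085
slot 93 [540.28965492 -81.63583425  93.        ] 11.068936674723897 66.69167009753119
slot 97 [539.33009405 -81.3620172   97.        ] 10.931999503032651 66.6916700975307
[311.43855409 244.71029056] [430.46816097 360.11029754]
```

View pics/w6d.png

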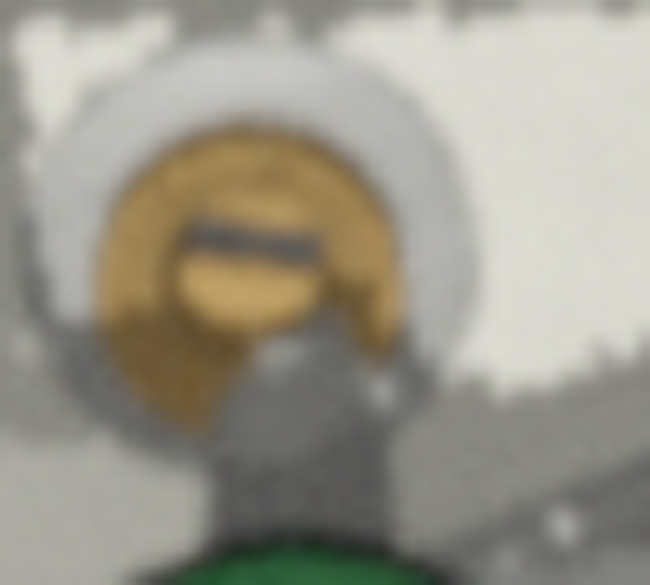

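View pics/w6e.png

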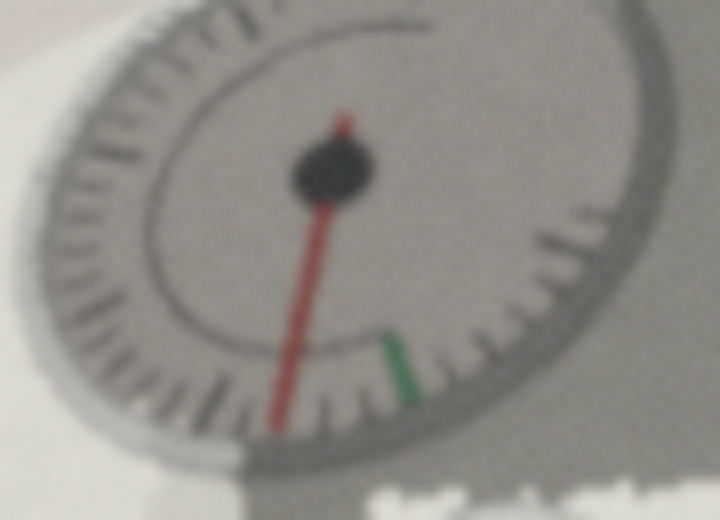

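Slot about 67°, within the allowed 57–143°. The pointer stands three divisions heavy, about 0.45 rad, so it needs about 0.64 rad clockwise. I'll cross-check the tip against the mouth in the fixed cameras.

```bash
python3 - <<'E'
from h import *
a=cv2.imread('pics/si6.png')[190:230,335:385]; b=cv2.imread('pics/sc6.png')[150:190,340:390]
cv2.imwrite('pics/d6.png',cv2.resize(np.hstack([a,b]),None,fx=8,fy=8,interpolation=cv2.INTER_CUBIC))
E
```

```text
(no output)
```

View pics/d6.png

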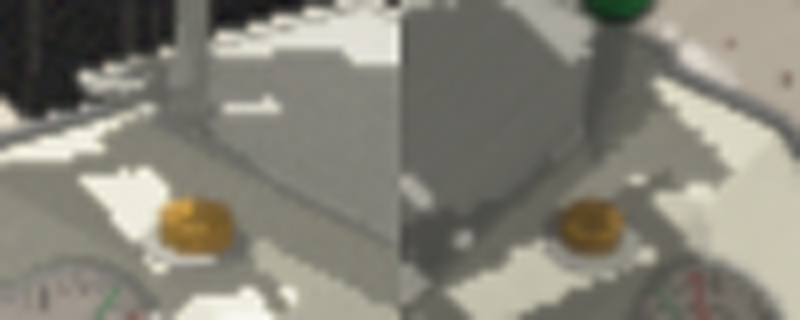

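```bash
python3 - <<'E'
from h import *
sm=(335+198/8-.4,190+212/8-.4); cm=(340+192/8-.4,150+214/8-.4)
M=[atz('side',*sm,112),atz('scene',*cm,112)]
print('mouth',M)
t0=np.array([537.8,-77.6])
for cam,m,obs in (('side',M[0],[(192,60),(190,115)]),('scene',M[1],[(607-400,60),(601-400,135)])):
    off=(335,190) if cam=='side' else (340,150)
    for z in (155,150,146):
        q=proj(cam,[*t0,z]); print(cam,z,((q+.4-off)*8).round(1))
    print('obs',obs)
E
```

```text
mouth [array([540.70458478, -79.76777874, 112.        ]), array([539.3926014, -82.4331741, 112.       ])]
side 155 [190.9  89.1]
side 150 [190.5 103.5]
side 146 [190.1 114.9]
obs [(192, 60), (190, 115)]
scene 155 [197.6 136. ]
scene 150 [196.2 146.3]
scene 146 [195.1 154.4]
obs [(207, 60), (201, 135)]
```

The y values agree at −80.8, but x disagrees: 540 from the fixed cameras and about 537.5 from the wrist. I'll descend to just above the mouth, swing to yaw +22, which gives a different wrist view, and look again.

Call:
drive_tool(
  motion=[
    [[0.0002, -0.0004, -0.0035], [0, 0, -0.12]],
    [[0.0002, -0.0004, -0.0035], [0, 0, -0.12]],
    [[0.0002, -0.0004, -0.0035], [0, 0, -0.12]],
    [[0.0002, -0.0004, -0.0035], [0, 0, -0.12]],
    [[0.0002, -0.0004, -0.0035], [0, 0, -0.12]],
    [[0.0001, -0.0004, -0.0035], [0, 0, -0.12]],
    [[0, -0.0004, -0.0035], [0, 0, -0.12]],
    [[0, -0.0002, -0.0035], [0, 0, -0.12]],
    [[0, 0, -0.0015], [0, 0, 0]],
    [[0, 0, 0], [0, 0, 0]],
  ],
)

```text
time_s: 9.92
ee_pos: [538.4, -80.3, 215.2]
ee_rot: [-180.0, 0.0, 22.3]
force: [-0.8, -0.7, -0.4]
gripper_width: 28.6
```

```bash
python3 - <<'E'
from h import *
s=env.state(); print({k:np.round(v,2).tolist() for k,v in s.items()})
p=env.camera_params('wrist'); np.save('pw7.npy',p,allow_pickle=True)
im=snap('wrist','w7.png')
cv2.imwrite('pics/w7c.png',cv2.resize(im[160:230,270:360,::-1],None,fx=8,fy=8,interpolation=cv2.INTER_CUBIC))
im=snap('side','si7.png'); im2=snap('scene','sc7.png')
cv2.imwrite('pics/d7.png',cv2.resize(np.hstack([im[190:240,335:385,::-1],im2[150:200,340:390,::-1]]),None,fx=8,fy=8,interpolation=cv2.INTER_CUBIC))
for cam,off in (('side',(335,190)),('scene',(340,150))):
  for z in (150,130,112): print(cam,z,((proj(cam,[*s['ee_pos'][:2],z])+.4-off)*8).round(1))
for z in (130,116,112): print('wrist',z,((proj('wrist',[*s['ee_pos'][:2],z],p)+.4-[270,160])*8).round(1))
E
```

```text
{'time_s': 9.92, 'qpos': [-9.7, 15.52, 93.48, 0.01, 71.03, -31.97], 'qvel': [-0.14, -0.19, -0.59, -0.05, 0.27, -0.49], 'effort': [-0.01, -38.84, -23.37, 0.05, 0.03, 0.12], 'ee_pos': [538.38, -80.25, 215.21], 'ee_rot': [-179.97, 0.03, 22.27], 'force': [-0.78, -0.73, -0.43], 'torque': [0.04, -0.1, -0.02], 'gripper_width': 28.56}
side 150 [196.  106.1]
side 130 [194.1 163.2]
side 112 [192.4 213.8]
scene 150 [200.1 142.3]
scene 130 [194.7 182.6]
scene 112 [189.9 218. ]
wrist 130 [382.6 352.4]
wrist 116 [382.8 316.4]
wrist 112 [382.9 306.8]
```

View pics/w7c.png

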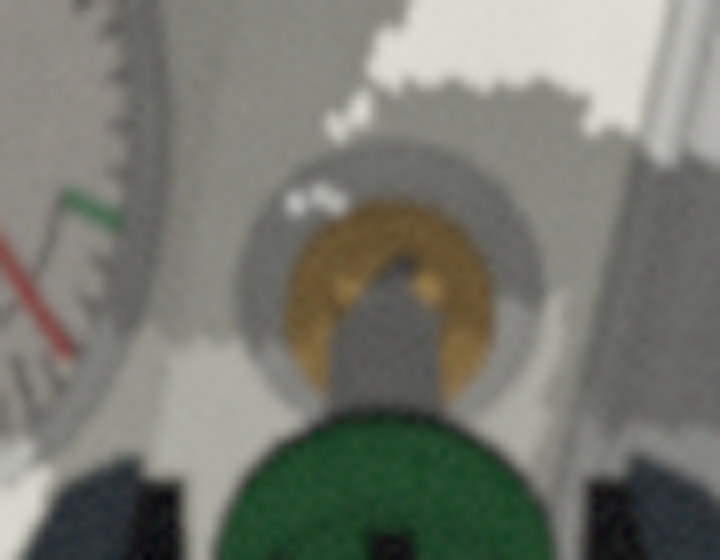

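View pics/d7.png

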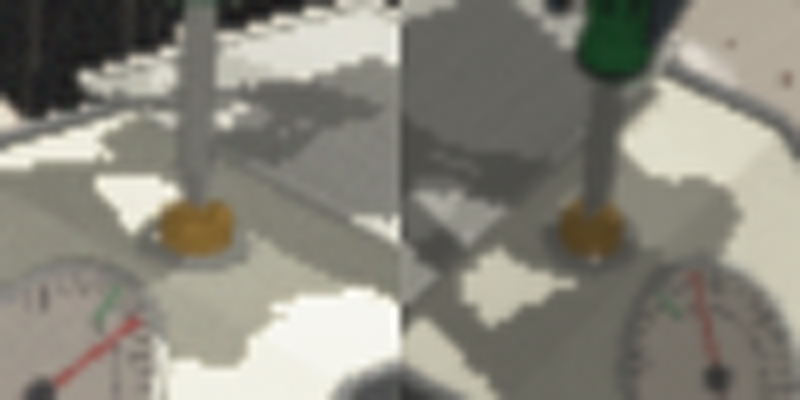

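Side, scene and wrist views now show the shank within about 1 mm of the sleeve axis. I'll shift by (+0.4,+0.6) mm and enter gently, watching the force.

Call:
drive_tool(
  motion=[
    [[0.0004, 0.0006, -0.001], [0, 0, 0]],
    [[0, 0, -0.001], [0, 0, 0]],
    [[0, 0, -0.001], [0, 0, 0]],
    [[0, 0, -0.001], [0, 0, 0]],
    [[0, 0, -0.001], [0, 0, 0]],
    [[0, 0, -0.001], [0, 0, 0]],
    [[0, 0, -0.001], [0, 0, 0]],
    [[0, 0, -0.001], [0, 0, 0]],
    [[0, 0, 0], [0, 0, 0]],
    [[0, 0, 0], [0, 0, 0]],
  ],
)

```text
time_s: 10.9
ee_pos: [539.0, -80.5, 207.4]
ee_rot: [-180.0, 0.0, 22.1]
force: [0.1, 0.9, -1.2]
gripper_width: 28.6
```

```bash
python3 - <<'E'
from h import *
s=env.state(); print({k:np.round(v,2).tolist() for k,v in s.items()})
E
```

```text
{'time_s': 10.9, 'qpos': [-9.7, 15.86, 94.17, 0.0, 69.97, -31.76], 'qvel': [-0.01, -0.01, -0.15, -0.07, 0.04, -0.01], 'effort': [-0.0, -38.95, -23.14, 0.04, 0.07, -0.0], 'ee_pos': [539.02, -80.47, 207.4], 'ee_rot': [-179.99, 0.0, 22.06], 'force': [0.1, 0.86, -1.16], 'torque': [0.04, -0.15, 0.06], 'gripper_width': 28.57}
```

Call:
drive_tool(
  motion=[
    [[0, 0, -0.0008], [0, 0, 0]],
    [[0, 0, -0.0008], [0, 0, 0]],
    [[0, 0, -0.0008], [0, 0, 0]],
    [[0, 0, -0.0008], [0, 0, 0]],
    [[0, 0, -0.0008], [0, 0, 0]],
    [[0, 0, 0], [0, 0, 0]],
    [[0, 0, 0], [0, 0, 0]],
    [[0, 0, 0], [0, 0, 0]],
    [[0, 0, 0], [0, 0, 0]],
    [[0, 0, 0], [0, 0, 0]],
  ],
)

```text
time_s: 11.73
ee_pos: [539.1, -80.5, 203.5]
ee_rot: [180.0, -0.0, 22.1]
force: [-0.5, 0.3, -0.8]
gripper_width: 28.3
```

```bash
python3 - <<'E'
from h import *
s=env.state(); print({k:np.round(v,2).tolist() for k,v in s.items() if k in('ee_pos','force','torque')})
p=env.camera_params('wrist'); np.save('pw8.npy',p,allow_pickle=True)
im=snap('wrist','w8.png')
cv2.imwrite('pics/w8c.png',cv2.resize(im[130:230,250:360,::-1],None,fx=6,fy=6,interpolation=cv2.INTER_CUBIC))
E
```

```text
{'ee_pos': [539.1, -80.47, 203.53], 'force': [-0.53, 0.31, -0.78], 'torque': [0.01, -0.11, 0.01]}
```

View pics/w8c.png

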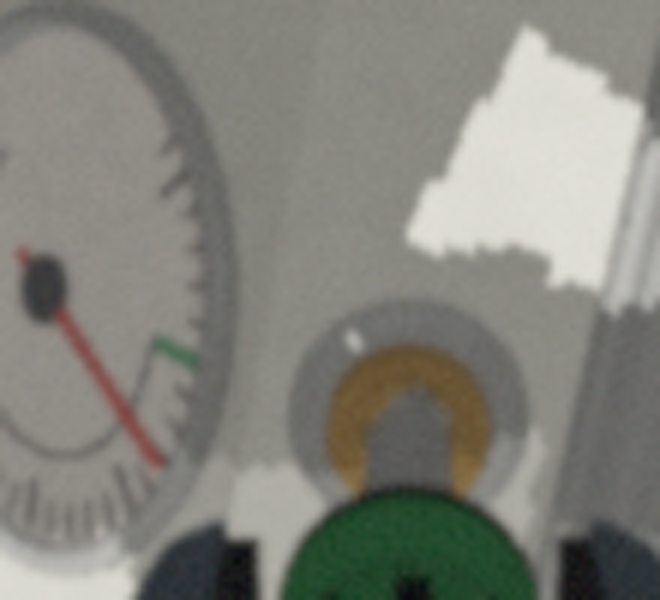

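No force with the tip 3–4 mm into the bore, and the shank is centred in the mouth. I'll go down toward the head.

Call:
drive_tool(
  motion=[
    [[0, 0, -0.001], [0, 0, 0]],
    [[0, 0, -0.001], [0, 0, 0]],
    [[0, 0, -0.001], [0, 0, 0]],
    [[0, 0, -0.001], [0, 0, 0]],
    [[0, 0, -0.001], [0, 0, 0]],
    [[0, 0, -0.001], [0, 0, 0]],
    [[0, 0, -0.001], [0, 0, 0]],
    [[0, 0, 0], [0, 0, 0]],
    [[0, 0, 0], [0, 0, 0]],
    [[0, 0, 0], [0, 0, 0]],
  ],
)

```text
time_s: 12.62
ee_pos: [539.1, -80.5, 196.5]
ee_rot: [180.0, -0.0, 22.1]
force: [-0.7, 0.2, -1.6]
gripper_width: 28.3
```

Call:
drive_tool(
  motion=[
    [[0, 0, -0.0005], [0, 0, 0]],
    [[0, 0, -0.0005], [0, 0, 0]],
    [[0, 0, -0.0005], [0, 0, 0]],
    [[0, 0, -0.0005], [0, 0, 0]],
    [[0, 0, 0], [0, 0, 0]],
    [[0, 0, 0], [0, 0, 0]],
    [[0, 0, 0], [0, 0, 0]],
    [[0, 0, 0], [0, 0, 0]],
    [[0, 0, 0], [0, 0, 0]],
    [[0, 0, 0], [0, 0, 0]],
  ],
)

```text
time_s: 13.45
ee_pos: [539.1, -80.5, 194.6]
ee_rot: [180.0, -0.0, 22.1]
force: [-0.3, 1.0, 1.3]
gripper_width: 28.6
```

Call:
drive_tool(
  motion=[
    [[0, 0, -0.0005], [0, 0, 0]],
    [[0, 0, -0.0005], [0, 0, 0]],
    [[0, 0, 0], [0, 0, 0]],
    [[0, 0, 0], [0, 0, 0]],
    [[0, 0, 0], [0, 0, 0]],
    [[0, 0, 0], [0, 0, 0]],
    [[0, 0, 0], [0, 0, 0]],
    [[0, 0, 0], [0, 0, 0]],
    [[0, 0, 0], [0, 0, 0]],
    [[0, 0, 0], [0, 0, 0]],
  ],
)

```text
time_s: 14.28
ee_pos: [539.2, -80.5, 193.5]
ee_rot: [180.0, -0.0, 22.1]
force: [-0.3, -0.5, 4.4]
gripper_width: 28.8
```

Contact: the force rises 3.1 N/mm, which matches the spring, at about 5.4 N net. Now I'll turn clockwise in small steps.

Call:
drive_tool(
  motion=[
    [[0, 0, 0], [0, 0, -0.04]],
    [[0, 0, 0], [0, 0, -0.04]],
    [[0, 0, 0], [0, 0, -0.04]],
    [[0, 0, 0], [0, 0, -0.04]],
    [[0, 0, 0], [0, 0, -0.04]],
    [[0, 0, 0], [0, 0, -0.04]],
    [[0, 0, 0], [0, 0, -0.04]],
    [[0, 0, 0], [0, 0, -0.04]],
    [[0, 0, 0], [0, 0, 0]],
    [[0, 0, 0], [0, 0, 0]],
  ],
)

```text
time_s: 15.12
ee_pos: [539.3, -80.6, 192.9]
ee_rot: [180.0, -0.0, 3.8]
force: [1.7, -0.6, -1.1]
gripper_width: 28.6
```

Call:
drive_tool(
  motion=[
    [[0, 0, 0], [0, 0, -0.02]],
    [[0, 0, 0], [0, 0, -0.02]],
    [[0, 0, 0], [0, 0, -0.02]],
    [[0, 0, 0], [0, 0, -0.02]],
    [[0, 0, 0], [0, 0, -0.02]],
    [[0, 0, 0], [0, 0, 0]],
    [[0, 0, 0], [0, 0, 0]],
    [[0, 0, 0], [0, 0, 0]],
    [[0, 0, 0], [0, 0, 0]],
    [[0, 0, 0], [0, 0, 0]],
  ],
)

```text
time_s: 15.95
ee_pos: [539.1, -80.5, 193.5]
ee_rot: [-180.0, -0.0, -2.0]
force: [1.5, -0.4, -0.8]
gripper_width: 28.3
```

The force dropped from 5.4 N to the no-load reading, so the blade fell into the slot at yaw of about +4°. I'll follow it down for depth.

Call:
drive_tool(
  motion=[
    [[0, 0, -0.0005], [0, 0, 0]],
    [[0, 0, -0.0005], [0, 0, 0]],
    [[0, 0, -0.0005], [0, 0, 0]],
    [[0, 0, -0.0005], [0, 0, 0]],
    [[0, 0, -0.0005], [0, 0, 0]],
    [[0, 0, 0], [0, 0, 0]],
    [[0, 0, 0], [0, 0, 0]],
    [[0, 0, 0], [0, 0, 0]],
    [[0, 0, 0], [0, 0, 0]],
    [[0, 0, 0], [0, 0, 0]],
  ],
)

```text
time_s: 16.78
ee_pos: [539.1, -80.5, 191.0]
ee_rot: [-180.0, -0.0, -2.0]
force: [1.1, -0.4, -0.4]
gripper_width: 28.4
```

```bash
python3 - <<'E'
from h import *
s=env.state(); print({k:np.round(v,2).tolist() for k,v in s.items() if k in('ee_pos','force','torque')})
p=env.camera_params('wrist')
im=snap('wrist','w9.png')
cv2.imwrite('pics/w9c.png',cv2.resize(im[130:230,200:330,::-1],None,fx=6,fy=6,interpolation=cv2.INTER_CUBIC))
im=snap('side','si9.png')
cv2.imwrite('pics/si9c.png',cv2.resize(im[210:265,315:365,::-1],None,fx=10,fy=10,interpolation=cv2.INTER_CUBIC))
E
```

```text
{'ee_pos': [539.12, -80.47, 190.96], 'force': [1.1, -0.36, -0.37], 'torque': [-0.09, -0.48, 0.01]}
```

View pics/w9c.png

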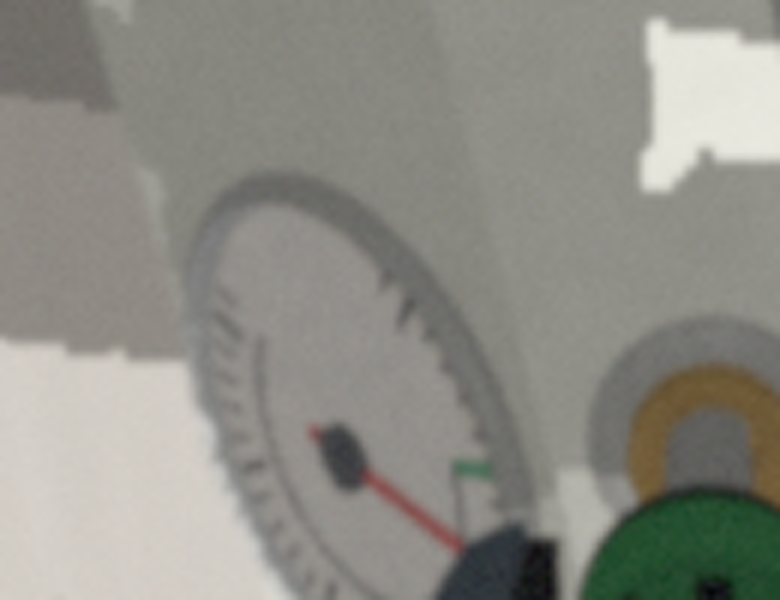

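View pics/si9c.png

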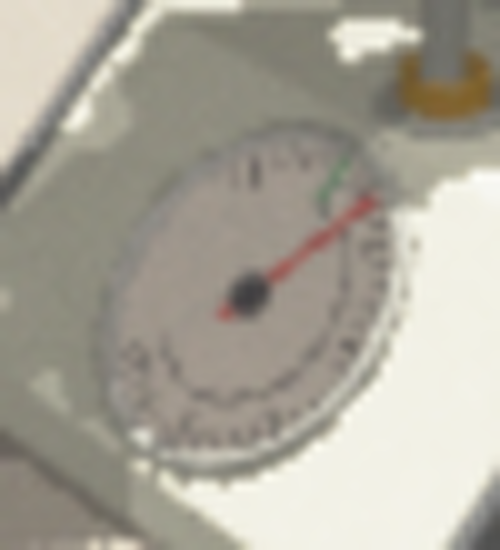

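Engaged about 4 mm deep with almost no axial force, and the pointer has not moved yet. Next I'll turn clockwise 0.4 rad.

Call:
drive_tool(
  motion=[
    [[0, 0, 0], [0, 0, -0.05]],
    [[0, 0, 0], [0, 0, -0.05]],
    [[0, 0, 0], [0, 0, -0.05]],
    [[0, 0, 0], [0, 0, -0.05]],
    [[0, 0, 0], [0, 0, -0.05]],
    [[0, 0, 0], [0, 0, -0.05]],
    [[0, 0, 0], [0, 0, -0.05]],
    [[0, 0, 0], [0, 0, -0.05]],
    [[0, 0, 0], [0, 0, 0]],
    [[0, 0, 0], [0, 0, 0]],
  ],
)

```text
time_s: 17.72
ee_pos: [539.7, -80.8, 191.1]
ee_rot: [180.0, -0.1, -24.8]
force: [2.2, -0.9, -1.8]
gripper_width: 28.4
```

```bash
cat > look.py <<'E'
from h import *
import sys
n=sys.argv[1]
s=env.state(); print({k:np.round(v,2).tolist() for k,v in s.items() if k in('ee_pos','ee_rot','force','torque')})
im=snap('side','si%s.png'%n)
cv2.imwrite('pics/si%sc.png'%n,cv2.resize(im[210:265,315:365,::-1],None,fx=11,fy=11,interpolation=cv2.INTER_CUBIC)[:600])
im=snap('scene','sc%s.png'%n)
cv2.imwrite('pics/sc%sc.png'%n,cv2.resize(im[175:220,360:400,::-1],None,fx=12,fy=12,interpolation=cv2.INTER_CUBIC))
E
python3 look.py 10
```

```text
{'ee_pos': [539.74, -80.82, 191.06], 'ee_rot': [180.0, -0.11, -24.84], 'force': [2.23, -0.89, -1.83], 'torque': [-0.48, -0.99, 0.03]}
```

View pics/si10c.png

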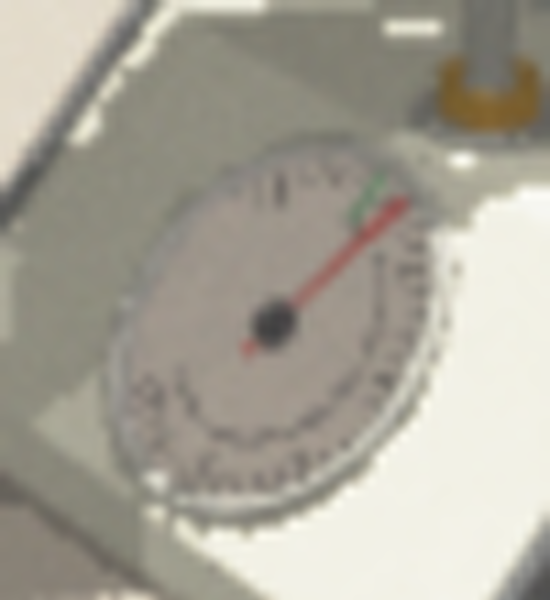

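View pics/sc10c.png

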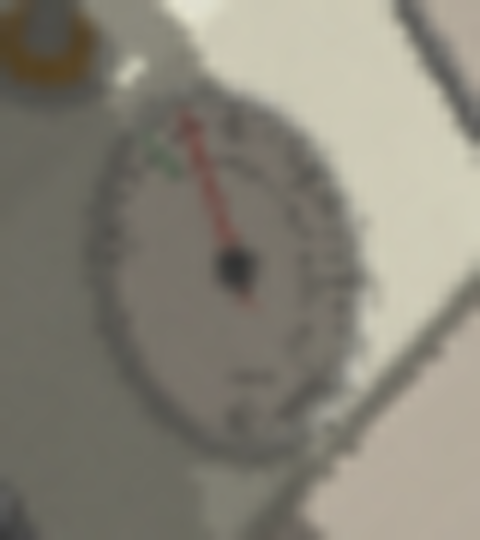

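```bash
cat > dial.py <<'E'
from h import *
# estimate hub by triangulation given pixel pairs; then angle for a given slope
def tri(a,b):
    (o1,d1),(o2,d2)=ray('side',*a),ray('scene',*b)
    t=np.linalg.lstsq(np.stack([d1,-d2],1),o2-o1,rcond=None)[0]; return (o1+t[0]*d1+o2+t[1]*d2)/2,np.linalg.norm(o1+t[0]*d1-o2-t[1]*d2)
S=lambda x,y:(315+x/11-.45,210+y/11-.45)
C=lambda x,y:(360+x/12-.46,175+y/12-.46)
def ang(cam,hubpx,pts,b,hz,yaw=10):
    y=np.radians(yaw); f=np.array([np.cos(y),np.sin(y),0]); u=f*np.cos(b)+np.array([0,0,np.sin(b)]); r=np.array([np.sin(y),-np.cos(y),0]); n=np.cross(u,r)
    h=atz(cam,*hubpx,hz); out=[]
    for q in pts:
        o,d=ray(cam,*q); X=o+d*((h-o)@n)/(d@n)-h; out.append((round(float(np.arctan2(X@r,X@u)),3),round(float(np.hypot(X@r,X@u)),1)))
    return out
if __name__=='__main__':
    h,e=tri(S(272,325),C(235,268)); print('hub',h,e)
    for bd in (30,35,40,45,50,55):
        b=np.radians(bd)
        print(bd,ang('side',S(272,325),[S(382,182),S(360,222),S(405,202)],b,h[2]),ang('scene',C(235,268),[C(150,140),C(178,173),C(188,120)],b,h[2]))
E
python3 dial.py
```

```text
hub [476.82713311 -92.6648554   64.99995339] 0.013772256735176597
30 [(-0.205, 45.7), (-0.138, 33.5), (0.026, 43.4)] [(0.187, 39.1), (0.246, 28.2), (0.539, 41.1)]
35 [(-0.121, 43.7), (-0.05, 32.3), (0.118, 42.4)] [(0.113, 39.1), (0.173, 28.1), (0.477, 40.1)]
40 [(-0.033, 42.5), (0.039, 31.7), (0.207, 42.1)] [(0.037, 39.6), (0.096, 28.4), (0.407, 39.6)]
45 [(0.055, 42.0), (0.127, 31.5), (0.292, 42.5)] [(-0.04, 40.7), (0.018, 29.1), (0.33, 39.5)]
50 [(0.142, 42.1), (0.213, 31.8), (0.37, 43.4)] [(-0.115, 42.4), (-0.06, 30.2), (0.246, 39.9)]
55 [(0.225, 42.8), (0.293, 32.6), (0.442, 44.8)] [(-0.189, 44.9), (-0.138, 31.9), (0.157, 41.0)]
```

Pointer now reads about 0.27 (dial slope about 42°, both views consistent). I'll turn another 0.25 rad and ease the sideways load.

Call:
drive_tool(
  motion=[
    [[0.0005, -0.0002, 0], [0, 0, -0.05]],
    [[0, 0, 0], [0, 0, -0.05]],
    [[0, 0, 0], [0, 0, -0.05]],
    [[0, 0, 0], [0, 0, -0.05]],
    [[0, 0, 0], [0, 0, -0.05]],
    [[0, 0, 0], [0, 0, 0]],
    [[0, 0, 0], [0, 0, 0]],
    [[0, 0, 0], [0, 0, 0]],
    [[0, 0, 0], [0, 0, 0]],
    [[0, 0, 0], [0, 0, 0]],
  ],
)

```text
time_s: 18.65
ee_pos: [539.9, -80.9, 191.1]
ee_rot: [-180.0, -0.1, -39.2]
force: [4.0, -2.9, -2.9]
gripper_width: 28.6
```

```bash
python3 look.py 11
```

```text
{'ee_pos': [539.9, -80.92, 191.08], 'ee_rot': [-179.99, -0.06, -39.21], 'force': [4.04, -2.87, -2.87], 'torque': [-0.85, -1.21, 0.04]}
```

View pics/si11c.png

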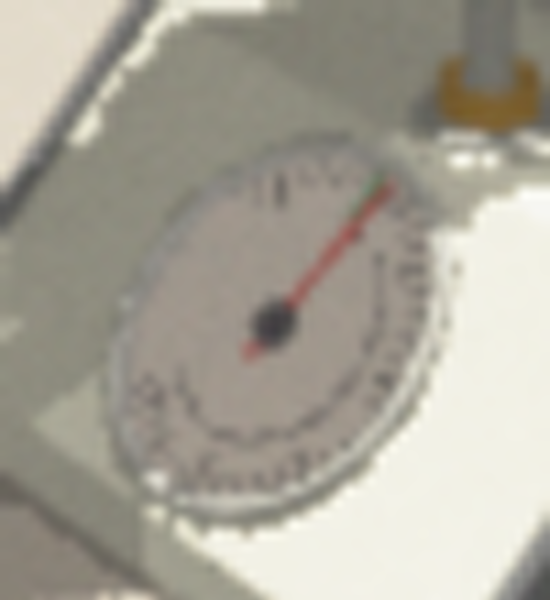

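View pics/sc11c.png

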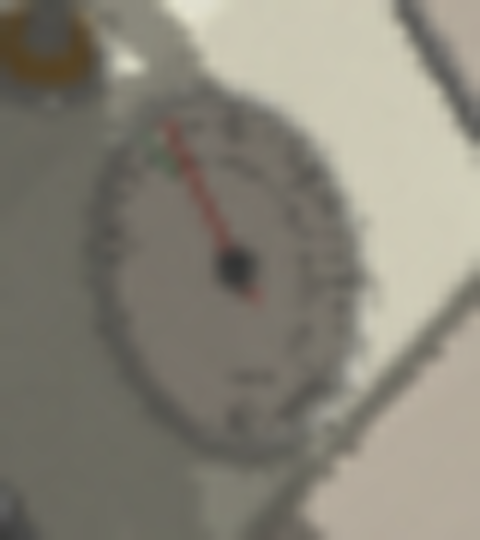

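```bash
python3 - <<'E'
from dial import *
for bd in (40,42,44):
    b=np.radians(bd)
    print(bd,ang('side',S(272,325),[S(382,182),S(360,222),S(405,202),S(390,187)],b,65),ang('scene',C(235,268),[C(150,140),C(178,173),C(188,120),C(170,122)],b,65))
E
```

```text
40 [(-0.033, 42.5), (0.039, 31.7), (0.207, 42.1), (0.04, 42.5)] [(0.037, 39.6), (0.096, 28.4), (0.407, 39.6), (0.258, 40.6)]
42 [(0.002, 42.2), (0.075, 31.5), (0.242, 42.2), (0.075, 42.3)] [(0.006, 40.0), (0.065, 28.6), (0.377, 39.5), (0.226, 40.7)]
44 [(0.037, 42.0), (0.11, 31.5), (0.275, 42.3), (0.111, 42.2)] [(-0.024, 40.4), (0.034, 28.9), (0.346, 39.5), (0.194, 40.9)]
```

```bash
python3 - <<'E'
import cv2,numpy as np
im=cv2.imread('pics/si1.png') if False else cv2.imread('pics/si9.png')
a=cv2.resize(im[210:265,315:365],None,fx=11,fy=11,interpolation=cv2.INTER_CUBIC)[:540]
im=cv2.imread('pics/sc7.png')
b=cv2.resize(im[175:220,360:400],None,fx=12,fy=12,interpolation=cv2.INTER_CUBIC)[:540,:250]
cv2.imwrite('pics/i0.png',np.hstack([a,b]))
def red(f,box,hub):
    im=cv2.imread(f).astype(float); u0,v0,u1,v1=box; c=im[v0:v1,u0:u1]; r=np.clip(c[:,:,2]-(c[:,:,0]+c[:,:,1])/2-14,0,None)
    yy,xx=np.mgrid[v0:v1,u0:u1]; d=np.hypot(xx-hub[0],yy-hub[1]); w=r*(d>4)*(((yy<hub[1])))
    vx=(w*(xx-hub[0])).sum()/w.sum(); vy=(w*(yy-hub[1])).sum()/w.sum(); return np.degrees(np.arctan2(-vy,vx)),w.sum()
hs=(315+272/11-.45,210+325/11-.45);hc=(360+235/12-.46,175+268/12-.46)
for n in ('7','9','10','11'):
    print(n,red('pics/si%s.png'%n,(320,215,360,245),hs), red('pics/sc%s.png'%n,(362,178,395,202),hc) if n!='9' else '')
E
```

```text
7 (np.float64(47.956795518777746), np.float64(1824.5)) (np.float64(126.19193085864067), np.float64(581.0))
9 (np.float64(46.82687193018252), np.float64(1485.0)) 
10 (np.float64(48.73421864766696), np.float64(1466.5)) (np.float64(124.65576520767513), np.float64(442.5))
11 (np.float64(50.77679726824441), np.float64(1374.5)) (np.float64(126.51548391726814), np.float64(423.5))
```

View pics/i0.png

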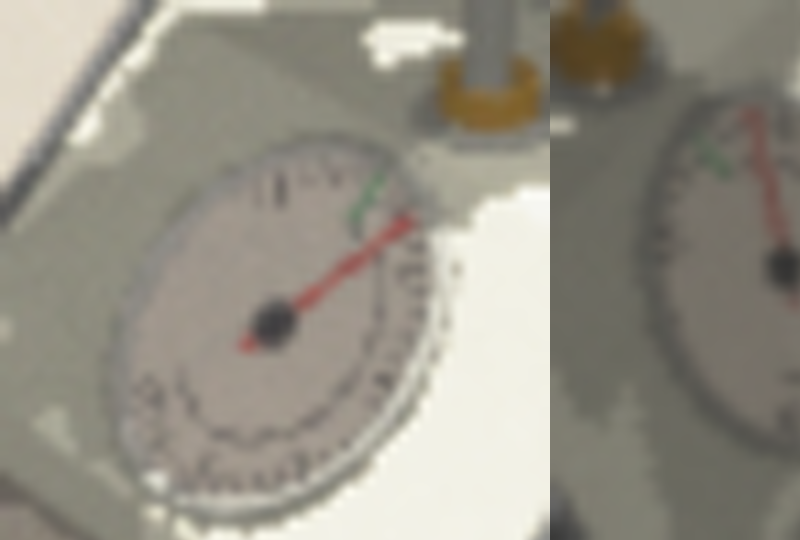

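```bash
python3 - <<'E'
from dial import *
b=np.radians(42)
print(ang('side',S(272,325),[S(412,217)],b,65),ang('scene',C(235,268),[C(203,112)],b,65))
# wrist w6: crop e = [110:175,250:340]*8
p=np.load('pw6.npy',allow_pickle=True).item()
W=lambda x,y:(250+x/8-.44,110+y/8-.44)
y=np.radians(10); 
for bd in (38,42,46):
    b=np.radians(bd); f=np.array([np.cos(y),np.sin(y),0]);u=f*np.cos(b)+[0,0,np.sin(b)];r=np.array([np.sin(y),-np.cos(y),0]);n=np.cross(u,r)
    h=atz('wrist',*W(333,172),65,p)
    out=[]
    for q in [(410,402),(389,337),(279,428),(370,410),(325,418)]:
        o,d=ray('wrist',*W(*q),p); X=o+d*((h-o)@n)/(d@n)-h; out.append((round(np.arctan2(X@r,X@u),3),round(np.hypot(X@r,X@u),1)))
    print(bd,out)
E
```

```text
[(0.366, 41.5)] [(0.52, 40.8)]
38 [(np.float64(0.012), np.float64(38.8)), (np.float64(0.009), np.float64(28.3)), (np.float64(0.486), np.float64(39.1)), (np.float64(0.155), np.float64(38.0)), (np.float64(0.32), np.float64(37.9))]
42 [(np.float64(0.003), np.float64(40.6)), (np.float64(-0.0), np.float64(29.7)), (np.float64(0.456), np.float64(40.4)), (np.float64(0.138), np.float64(39.7)), (np.float64(0.296), np.float64(39.4))]
46 [(np.float64(-0.007), np.float64(42.8)), (np.float64(-0.01), np.float64(31.4)), (np.float64(0.424), np.float64(42.0)), (np.float64(0.121), np.float64(41.8)), (np.float64(0.27), np.float64(41.2))]
```

Calibrated against the wrist view: the start was 0.455 and both cameras agree on a change of 0.293, so about 0.16 remains, or 0.23 rad of turning.

Call:
drive_tool(
  motion=[
    [[0.0005, -0.0004, 0], [0, 0, -0.03]],
    [[0, 0, 0], [0, 0, -0.04]],
    [[0, 0, 0], [0, 0, -0.04]],
    [[0, 0, 0], [0, 0, -0.04]],
    [[0, 0, 0], [0, 0, -0.04]],
    [[0, 0, 0], [0, 0, -0.04]],
    [[0, 0, 0], [0, 0, 0]],
    [[0, 0, 0], [0, 0, 0]],
    [[0, 0, 0], [0, 0, 0]],
    [[0, 0, 0], [0, 0, 0]],
  ],
)

```text
time_s: 19.58
ee_pos: [540.1, -81.2, 191.0]
ee_rot: [180.0, -0.0, -52.4]
force: [3.7, -3.3, -1.6]
gripper_width: 28.5
```

```bash
python3 look.py 12
```

```text
{'ee_pos': [540.1, -81.17, 191.03], 'ee_rot': [180.0, -0.02, -52.39], 'force': [3.66, -3.25, -1.61], 'torque': [-0.86, -1.08, 0.04]}
```

View pics/si12c.png

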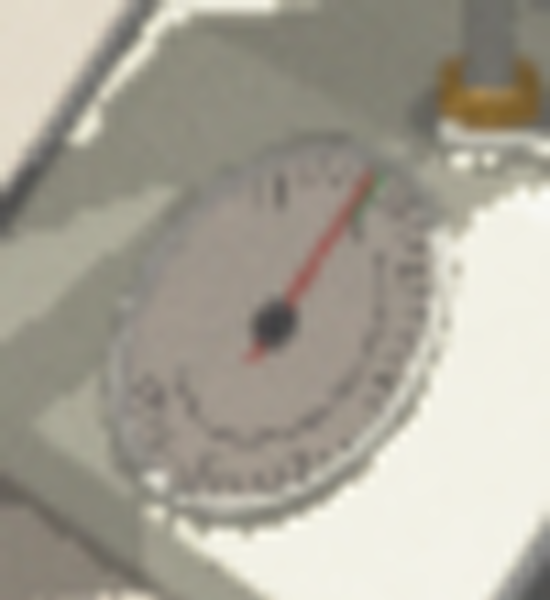

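View pics/sc12c.png

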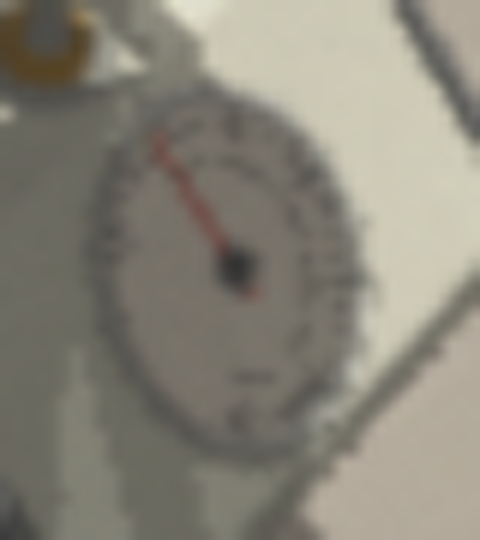

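```bash
python3 - <<'E'
from dial import *
b=np.radians(42)
print(ang('side',S(272,325),[S(372,175)],b,65),ang('scene',C(235,268),[C(157,137)],b,65))
# expected locations of pointer tip change per 0.02
E
```

```text
[(-0.093, 42.6)] [(0.07, 39.3)]
```

The calibrated reading is now 0.00 ±0.02 in both cameras, with opposite parallax as expected. I'll back off within the slot's play, then withdraw straight up.

Call:
drive_tool(
  motion=[
    [[0.0002, -0.0002, 0], [0, 0, 0.03]],
    [[0, 0, 0], [0, 0, 0.03]],
    [[0, 0, 0], [0, 0, 0.02]],
    [[0, 0, 0], [0, 0, 0]],
    [[0, 0, 0.001], [0, 0, 0]],
    [[0, 0, 0.002], [0, 0, 0]],
    [[0, 0, 0.003], [0, 0, 0]],
    [[0, 0, 0.004], [0, 0, 0]],
    [[0, 0, 0.004], [0, 0, 0]],
    [[0, 0, 0.004], [0, 0, 0]],
  ],
)

```text
time_s: 20.52
ee_pos: [539.3, -80.5, 209.4]
ee_rot: [180.0, 0.1, -47.9]
force: [1.1, -0.1, -1.0]
gripper_width: 28.4
```

Call:
drive_tool(
  motion=[
    [[0, 0, 0.005], [0, 0, 0]],
    [[0, 0, 0.008], [0, 0, 0]],
    [[0, 0, 0.01], [0, 0, 0]],
    [[0, 0, 0.012], [0, 0, 0.06]],
    [[0, 0, 0.005], [0, 0, 0.12]],
    [[0, 0, 0], [0, 0, 0.12]],
    [[0, 0, 0], [0, 0, 0.12]],
    [[0, 0, 0], [0, 0, 0.12]],
    [[0, 0, 0], [0, 0, 0.12]],
    [[0, 0, 0], [0, 0, 0.12]],
  ],
)

```text
time_s: 21.35
ee_pos: [540.2, -81.2, 250.0]
ee_rot: [-180.0, -0.0, -2.8]
force: [-0.4, 1.1, -2.0]
gripper_width: 28.3
```

Call:
drive_tool(
  motion=[
    [[0, 0, 0], [0, 0, 0.12]],
    [[0, 0, 0], [0, 0, 0.12]],
    [[0, 0, 0], [0, 0, 0.12]],
    [[0, 0, 0], [0, 0, 0.12]],
    [[0, 0, 0], [0, 0, 0.12]],
    [[0, 0, 0], [0, 0, 0.12]],
    [[0, 0, 0], [0, 0, 0.12]],
    [[0, 0, 0], [0, 0, 0.12]],
    [[0, 0, 0], [0, 0, 0]],
    [[0, 0, 0], [0, 0, 0]],
  ],
)

```text
time_s: 22.18
ee_pos: [540.3, -81.2, 249.7]
ee_rot: [180.0, -0.0, 51.7]
force: [0.3, 0.7, -0.7]
gripper_width: 28.7
```

```bash
python3 look.py 13; python3 - <<'E'
from h import *
p=env.camera_params('wrist'); np.save('pw13.npy',p,allow_pickle=True)
im=snap('wrist','w13.png')
cv2.imwrite('pics/w13c.png',cv2.resize(im[100:200,200:340,::-1],None,fx=5.5,fy=5.5,interpolation=cv2.INTER_CUBIC))
E
```

```text
{'ee_pos': [540.29, -81.23, 249.67], 'ee_rot': [179.98, -0.03, 51.68], 'force': [0.35, 0.68, -0.68], 'torque': [0.04, -0.11, 0.05]}
```

View pics/w13c.png

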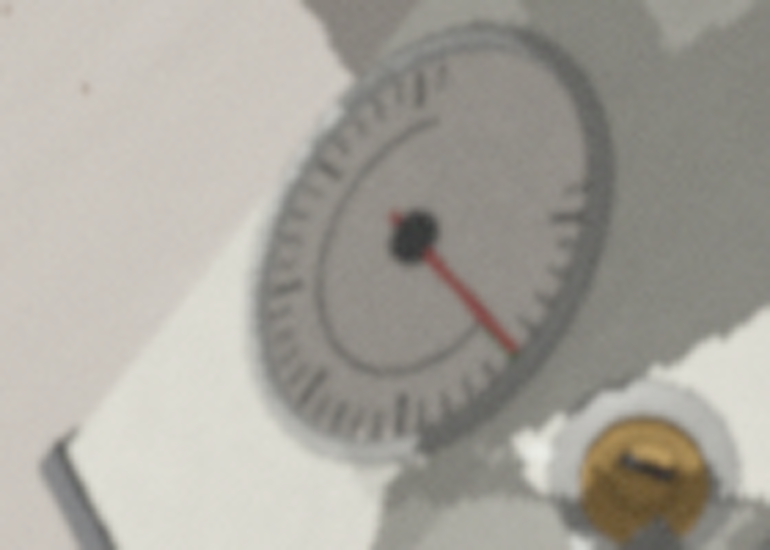

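The pointer completely covers the green mark (hub (413,237), tip (517,350)). A quick numeric check:

```bash
python3 - <<'E'
from h import *
p=np.load('pw13.npy',allow_pickle=True).item()
W=lambda x,y:(200+x/5.5-.41,100+y/5.5-.41); y=np.radians(10)
for bd in (38,42,46):
    b=np.radians(bd); f=np.array([np.cos(y),np.sin(y),0]);u=f*np.cos(b)+[0,0,np.sin(b)];r=np.array([np.sin(y),-np.cos(y),0]);n=np.cross(u,r)
    h=atz('wrist',*W(413,237),65,p)
    o,d=ray('wrist',*W(517,350),p); X=o+d*((h-o)@n)/(d@n)-h; print(bd,np.arctan2(X@r,X@u),np.hypot(X@r,X@u))
im=cv2.imread('pics/w13.png'); cv2.imwrite('pics/w13d.png',cv2.resize(im[135:170,265:305],None,fx=16,fy=16,interpolation=cv2.INTER_CUBIC))
E
```

```text
38 -0.01490725404433586 38.16211228039884
42 -0.029143222194937552 40.2357971582403
46 -0.04322562811119235 42.77490701637648
```

View pics/w13d.png

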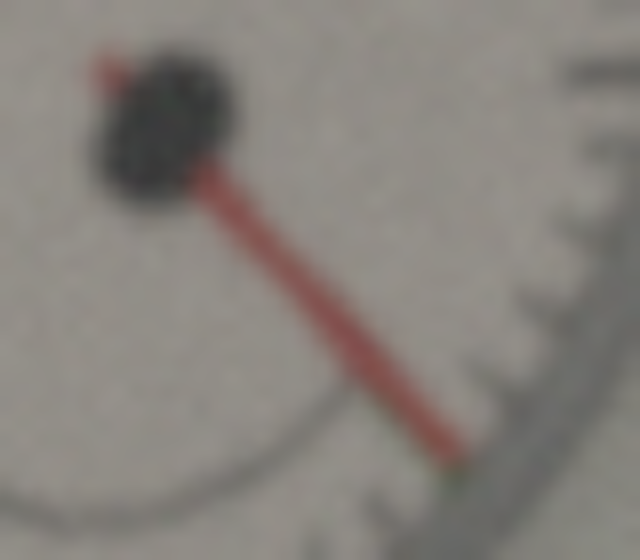

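There is a faint green tinge on one side of the pointer. I'll view it squarely from the front to remove parallax.

Call:
drive_tool(
  motion=[
    [[-0.003, 0, 0], [0, 0, 0.1]],
    [[-0.003, 0, 0], [0, 0, 0.1]],
    [[-0.003, 0, 0], [0, 0, 0.1]],
    [[-0.003, 0, 0], [0, 0, 0.1]],
    [[-0.003, 0, 0], [0, 0, 0.1]],
    [[-0.003, 0, 0], [0, 0, 0.1]],
    [[-0.003, 0, 0], [0, 0, 0.1]],
    [[-0.003, 0, 0], [0, 0, 0.08]],
    [[0, 0, 0], [0, 0, 0]],
    [[0, 0, 0], [0, 0, 0]],
  ],
)

```text
time_s: 23.17
ee_pos: [516.3, -81.3, 249.1]
ee_rot: [180.0, -0.0, 96.4]
force: [0.3, -0.2, -1.3]
gripper_width: 28.8
```

```bash
python3 - <<'E'
from h import *
p=env.camera_params('wrist'); np.save('pw14.npy',p,allow_pickle=True)
print(env.state()['ee_pos'],np.array(p['pose'])[:3,3])
im=snap('wrist','w14.png')
cv2.imwrite('pics/w14c.png',cv2.resize(im[60:190,240:370,::-1],None,fx=4.6,fy=4.6,interpolation=cv2.INTER_CUBIC))
E
```

```text
[516.2562583  -81.26101515 249.13598244] [439.61591576 -88.97606739 420.69877978]
```

View pics/w14c.png

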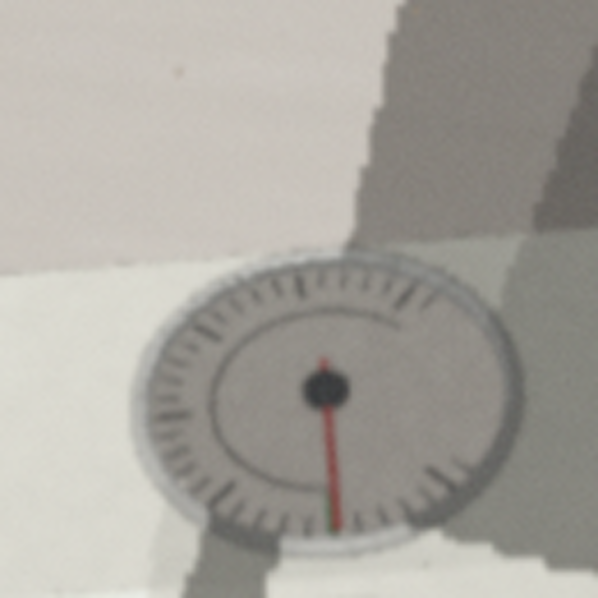

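```bash
python3 - <<'E'
from h import *
im=cv2.imread('pics/w14.png'); cv2.imwrite('pics/w14d.png',cv2.resize(im[138:180,290:335],None,fx=14,fy=14,interpolation=cv2.INTER_CUBIC))
print(im[160:177,308:318].tolist()) if 0 else None
for v in range(164,178): print(v,[tuple(int(x) for x in im[v,u][::-1]) for u in range(308,317)])
E
```

```text
164 [(139, 135, 129), (139, 135, 129), (139, 131, 125), (135, 107, 103), (131, 86, 82), (137, 106, 103), (142, 131, 127), (144, 140, 133), (146, 142, 136)]
165 [(131, 128, 122), (130, 126, 121), (130, 121, 116), (127, 101, 98), (130, 85, 83), (135, 101, 99), (141, 129, 124), (144, 140, 134), (145, 142, 135)]
166 [(125, 121, 117), (127, 125, 119), (120, 118, 110), (123, 99, 94), (127, 80, 78), (135, 101, 96), (140, 128, 122), (146, 140, 134), (144, 140, 134)]
167 [(137, 134, 128), (133, 130, 124), (123, 122, 113), (116, 100, 90), (124, 80, 76), (132, 93, 88), (139, 128, 123), (144, 139, 133), (144, 140, 135)]
168 [(143, 141, 135), (140, 139, 131), (127, 129, 118), (111, 103, 91), (123, 80, 73), (130, 90, 86), (141, 128, 121), (142, 137, 130), (144, 140, 134)]
169 [(146, 143, 136), (143, 141, 134), (129, 132, 121), (112, 109, 94), (120, 80, 71), (132, 91, 88), (139, 125, 119), (140, 134, 129), (143, 139, 133)]
170 [(143, 138, 133), (143, 141, 133), (126, 131, 120), (108, 108, 93), (120, 84, 75), (130, 88, 82), (141, 124, 119), (141, 134, 129), (143, 138, 132)]
171 [(141, 137, 131), (14
[... 359 characters left out ...]
84, 73), (130, 82, 77), (137, 111, 107), (145, 136, 130), (138, 134, 128)]
174 [(138, 134, 130), (145, 139, 134), (133, 133, 126), (108, 113, 96), (109, 85, 71), (123, 85, 79), (137, 116, 111), (141, 134, 127), (138, 133, 128)]
175 [(139, 136, 131), (145, 141, 136), (138, 138, 131), (112, 120, 107), (109, 104, 90), (120, 108, 100), (145, 136, 129), (147, 143, 136), (139, 137, 132)]
176 [(152, 150, 144), (157, 155, 150), (153, 153, 147), (143, 147, 139), (132, 133, 126), (138, 139, 130), (155, 153, 147), (158, 157, 151), (156, 155, 150)]
177 [(169, 169, 165), (171, 171, 167), (174, 172, 169), (171, 170, 166), (165, 167, 161), (167, 167, 163), (171, 171, 166), (172, 171, 167), (175, 175, 170)]
```

View pics/w14d.png

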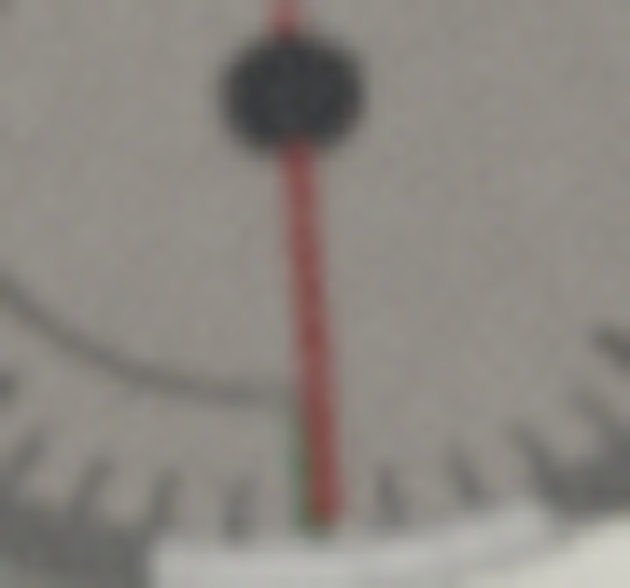

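Seen squarely, the pointer stands on the mark and overlaps it. It is about 0.02 rad (1/6 division) past centre, within what I can resolve, so I'll accept it. Now I'll carry the driver back, with the same yaw and place as at pick-up.

Call:
drive_tool(
  motion=[
    [[-0.0029, 0.0214, 0], [0, 0, -0.0841]],
    [[-0.0029, 0.0214, 0], [0, 0, -0.0841]],
    [[-0.0029, 0.0214, 0], [0, 0, -0.0841]],
    [[-0.0029, 0.0214, 0], [0, 0, -0.0841]],
    [[-0.0029, 0.0214, 0], [0, 0, -0.0841]],
    [[-0.0029, 0.0214, 0], [0, 0, -0.0841]],
    [[-0.0029, 0.0214, 0], [0, 0, -0.0841]],
    [[-0.0029, 0.0214, 0], [0, 0, -0.0841]],
    [[-0.0029, 0.0214, 0], [0, 0, -0.0841]],
    [[-0.0029, 0.0214, 0], [0, 0, -0.0841]],
  ],
)

```text
time_s: 24.05
ee_pos: [487.2, 133.9, 249.0]
ee_rot: [180.0, -0.0, 48.0]
force: [-0.1, 0.8, -0.9]
gripper_width: 28.9
```

Call:
drive_tool(
  motion=[
    [[-0.0029, 0.0214, 0], [0, 0, -0.0841]],
    [[-0.0029, 0.0214, 0], [0, 0, -0.0841]],
    [[-0.0029, 0.0214, 0], [0, 0, -0.0841]],
    [[-0.0029, 0.0214, 0], [0, 0, -0.0841]],
    [[-0.0029, 0.0214, 0], [0, 0, -0.0841]],
    [[-0.0029, 0.0214, 0], [0, 0, -0.0841]],
    [[-0.0029, 0.0214, 0], [0, 0, -0.0841]],
    [[-0.0029, 0.0214, 0], [0, 0, -0.0841]],
    [[-0.0029, 0.0214, 0], [0, 0, -0.0841]],
    [[-0.0029, 0.0214, 0], [0, 0, -0.0841]],
  ],
)

```text
time_s: 24.88
ee_pos: [458.2, 348.0, 248.9]
ee_rot: [-180.0, -0.0, -0.2]
force: [-0.2, -1.0, -1.4]
gripper_width: 28.4
```

Call:
drive_tool(
  motion=[
    [[-0.0002, 0, -0.01], [0, 0, 0]],
    [[0, 0, -0.01], [0, 0, 0]],
    [[0, 0, -0.01], [0, 0, 0]],
    [[0, 0, -0.01], [0, 0, 0]],
    [[0, 0, -0.008], [0, 0, 0]],
    [[0, 0, 0], [0, 0, 0]],
    [[0, 0, 0], [0, 0, 0]],
    [[0, 0, 0], [0, 0, 0]],
    [[0, 0, 0], [0, 0, 0]],
    [[0, 0, 0], [0, 0, 0]],
  ],
)

```text
time_s: 25.72
ee_pos: [458.4, 346.9, 201.6]
ee_rot: [-180.0, -0.1, 0.2]
force: [-0.3, 0.3, -1.0]
gripper_width: 28.3
```

```bash
python3 - <<'E'
from h import *
s=env.state(); print({k:np.round(v,2).tolist() for k,v in s.items() if k in('ee_pos','ee_rot','force','torque')})
p=env.camera_params('wrist'); np.save('pw15.npy',p,allow_pickle=True)
im=snap('wrist','w15.png')
cv2.imwrite('pics/w15c.png',cv2.resize(im[110:270,230:410,::-1],None,fx=4.2,fy=3.7,interpolation=cv2.INTER_CUBIC))
for q in ((457.9,346.1,102),(459.3,346.1,88),(457,345,88)):print((proj('wrist',q,p)-[230,110])*[4.2,3.7])
E
```

```text
{'ee_pos': [458.39, 346.86, 201.63], 'ee_rot': [-179.95, -0.07, 0.16], 'force': [-0.31, 0.31, -0.97], 'torque': [-0.01, -0.12, -0.0]}
[365.5117626 332.3521093]
[371.78928576 317.17985769]
[361.60092373 321.28132147]
```

View pics/w15c.png

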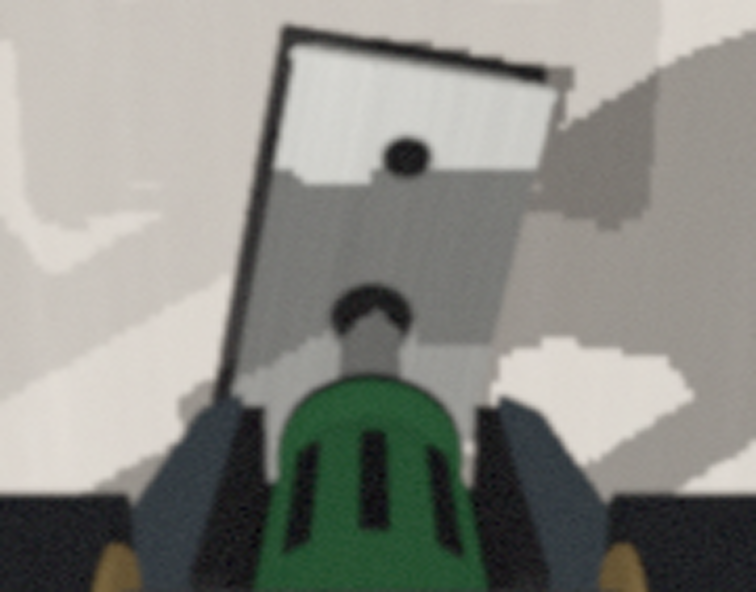

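Shank and hole line up: hole centre (371,318), shank (370). I'll lower in stages.

Call:
drive_tool(
  motion=[
    [[0, 0, -0.003], [0, 0, 0]],
    [[0, 0, -0.003], [0, 0, 0]],
    [[0, 0, -0.003], [0, 0, 0]],
    [[0, 0, -0.003], [0, 0, 0]],
    [[0, 0, -0.003], [0, 0, 0]],
    [[0, 0, -0.003], [0, 0, 0]],
    [[0, 0, -0.004], [0, 0, 0]],
    [[0, 0, -0.004], [0, 0, 0]],
    [[0, 0, -0.004], [0, 0, 0]],
    [[0, 0, 0], [0, 0, 0]],
  ],
)

```text
time_s: 26.6
ee_pos: [457.6, 346.4, 169.9]
ee_rot: [179.9, 0.1, 0.2]
force: [-0.1, 0.5, -0.6]
gripper_width: 28.5
```

Call:
drive_tool(
  motion=[
    [[0, 0, -0.006], [0, 0, 0]],
    [[0, 0, -0.006], [0, 0, 0]],
    [[0, 0, -0.006], [0, 0, 0]],
    [[0, 0, -0.006], [0, 0, 0]],
    [[0, 0, -0.006], [0, 0, 0]],
    [[0, 0, -0.006], [0, 0, 0]],
    [[0, 0, -0.006], [0, 0, 0]],
    [[0, 0, -0.006], [0, 0, 0]],
    [[0, 0, -0.004], [0, 0, 0]],
    [[0, 0, 0], [0, 0, 0]],
  ],
)

```text
time_s: 27.43
ee_pos: [457.5, 346.3, 117.8]
ee_rot: [179.9, 0.1, 0.2]
force: [-0.4, 0.4, -0.6]
gripper_width: 28.6
```

Call:
drive_tool(
  motion=[
    [[0, 0, -0.001], [0, 0, 0]],
    [[0, 0, -0.001], [0, 0, 0]],
    [[0, 0, -0.001], [0, 0, 0]],
    [[0, 0, -0.0005], [0, 0, 0]],
    [[0, 0, 0], [0, 0, 0]],
    [[0, 0, 0], [0, 0, 0]],
    [[0, 0, 0], [0, 0, 0]],
    [[0, 0, 0], [0, 0, 0]],
    [[0, 0, 0], [0, 0, 0]],
    [[0, 0, 0], [0, 0, 0]],
  ],
)

```text
time_s: 28.27
ee_pos: [458.1, 346.7, 115.5]
ee_rot: [-180.0, -0.0, 0.2]
force: [0.4, -0.1, -0.9]
gripper_width: 28.6
```

Call:
drive_tool(
  motion=[
    [[0, 0, -0.0005], [0, 0, 0]],
    [[0, 0, -0.0005], [0, 0, 0]],
    [[0, 0, -0.0005], [0, 0, 0]],
    [[0, 0, -0.0003], [0, 0, 0]],
    [[0, 0, 0], [0, 0, 0]],
    [[0, 0, 0], [0, 0, 0]],
    [[0, 0, 0], [0, 0, 0]],
    [[0, 0, 0], [0, 0, 0]],
    [[0, 0, 0], [0, 0, 0]],
    [[0, 0, 0], [0, 0, 0]],
  ],
)

```text
time_s: 29.1
ee_pos: [458.1, 346.7, 113.7]
ee_rot: [-180.0, -0.0, 0.2]
force: [0.6, -0.1, -0.2]
gripper_width: 28.5
```

```bash
python3 - <<'E'
from h import *
s=env.state(); print({k:np.round(v,2).tolist() for k,v in s.items() if k in('ee_pos','ee_rot','force','torque')})
E
```

```text
{'ee_pos': [458.09, 346.74, 113.7], 'ee_rot': [-180.0, -0.01, 0.17], 'force': [0.57, -0.12, -0.24], 'torque': [0.01, -0.07, -0.02]}
```

Just about at seating height. I'll release with the jaws opening partway, then check.

Call:
drive_tool(
  motion=[
    [[0, 0, -0.0003], [0, 0, 0]],
    [[0, 0, 0], [0, 0, 0]],
    [[0, 0, 0], [0, 0, 0]],
    [[0, 0, 0], [0, 0, 0]],
    [[0, 0, 0], [0, 0, 0]],
    [[0, 0, 0], [0, 0, 0]],
    [[0, 0, 0], [0, 0, 0]],
    [[0, 0, 0], [0, 0, 0]],
    [[0, 0, 0], [0, 0, 0]],
    [[0, 0, 0], [0, 0, 0]],
  ],
  claw=0.75,
)

```text
time_s: 29.93
ee_pos: [458.1, 346.7, 113.4]
ee_rot: [180.0, -0.0, 0.2]
force: [-0.2, 0.1, -0.6]
gripper_width: 68.2
```

```bash
python3 - <<'E'
from h import *
im=snap('wrist','w16.png')
E
```

```text
(no output)
```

View pics/w16.png

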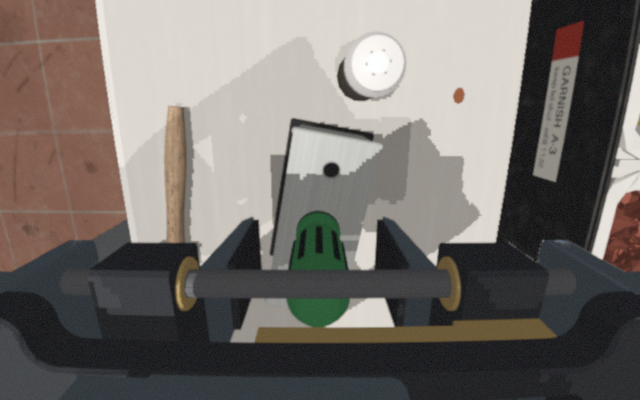

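The driver hangs upright and free between the open fingers at (318,268). I'll retreat straight up.

Call:
drive_tool(
  motion=[
    [[0, 0, 0.005], [0, 0, 0]],
    [[0, 0, 0.012], [0, 0, 0]],
    [[0, 0, 0.018], [0, 0, 0]],
    [[0, 0, 0.018], [0, 0, 0]],
    [[0, 0, 0.018], [0, 0, 0]],
    [[0, 0, 0.018], [0, 0, 0]],
    [[0, 0, 0.018], [0, 0, 0]],
    [[0, 0, 0.018], [0, 0, 0]],
    [[0, 0, 0.012], [0, 0, 0]],
    [[0, 0, 0.005], [0, 0, 0]],
  ],
)

```text
time_s: 30.82
ee_pos: [458.8, 347.3, 258.0]
ee_rot: [-179.9, -0.2, 0.2]
force: [0.6, 0.1, 0.1]
gripper_width: 68.5
```

Call:
drive_tool(
  motion=[
    [[-0.01, 0, 0], [0, 0, 0]],
    [[-0.01, 0, 0], [0, 0, 0]],
    [[-0.01, 0, 0], [0, 0, 0]],
    [[-0.01, 0, 0], [0, 0, 0]],
    [[-0.01, 0, 0], [0, 0, 0]],
    [[-0.01, 0, 0], [0, 0, 0]],
    [[0, 0, 0], [0, 0, 0]],
    [[0, 0, 0], [0, 0, 0]],
    [[0, 0, 0], [0, 0, 0]],
    [[0, 0, 0], [0, 0, 0]],
  ],
)

```text
time_s: 31.65
ee_pos: [398.5, 346.8, 255.4]
ee_rot: [-180.0, -0.0, 0.2]
force: [-0.1, -0.2, 0.3]
gripper_width: 68.4
```

```bash
python3 look.py 17; python3 - <<'E'
from h import *
im=snap('wrist','w17.png')
a=cv2.imread('pics/sc17.png')[235:325,200:310]; b=cv2.imread('pics/si17.png')[150:240,250:310]
cv2.imwrite('pics/f17.png',cv2.resize(np.hstack([a,b]),None,fx=4.6,fy=4.6,interpolation=cv2.INTER_CUBIC))
E
```

```text
{'ee_pos': [398.46, 346.83, 255.37], 'ee_rot': [-180.0, -0.03, 0.16], 'force': [-0.11, -0.15, 0.33], 'torque': [-0.06, -0.08, 0.02]}
```

View pics/f17.png

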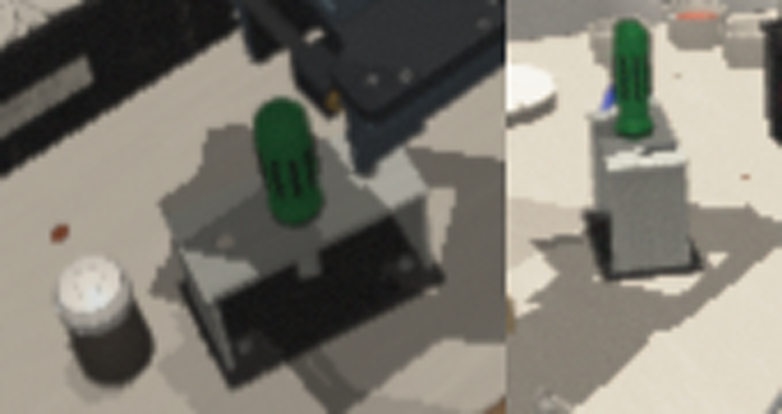

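View pics/sc17.png

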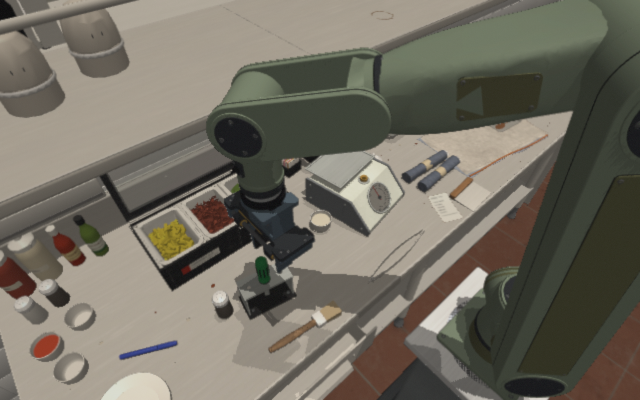

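View pics/si17c.png

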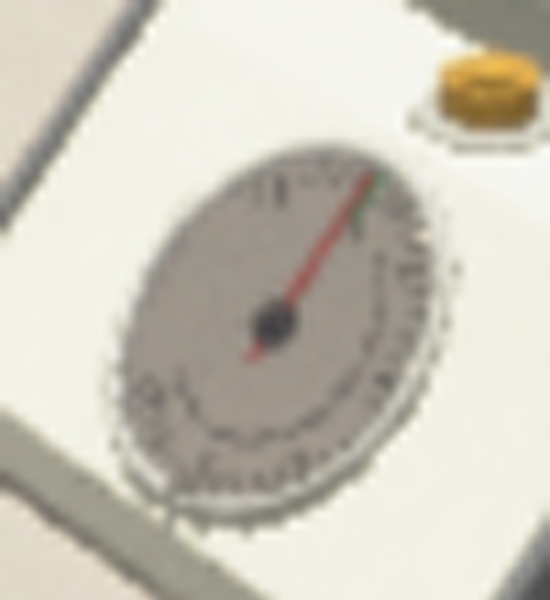

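The driver hangs upright with its shoulder on the plate. The pointer is on the mark, and shaker, ramekin and bell are where they were. The robot is clear, so I'm handing in.

```bash
python3 -c "
from workcell import env
print(env.job_done(), env.state()['time_s'])"
```

```text
the job is handed in; nothing more can be done
the job is handed in; nothing more can be done
```

The scale is adjusted and the job is handed in after about 32 s. The red pointer stands on the green zero mark, and the screwdriver hangs upright in its hole again.

- **Finding the slot:** I turned the blade clockwise under about 5 N. It dropped in, and the force fell to the no-load reading.
- **Turning:** I turned the adjuster until the pointer had gone from about 0.455 rad to the zero mark. The sensor read no more than about 6 N of net force while turning. It does not show the turning force at the blade, so I could not check the 22 N limit directly.
- **Zero check:** Seen squarely from the front, the pointer overlaps the green mark. It sits about 0.02 rad (1/6 of a division) past the mark's centre. The side and scene cameras, less precise, gave 0.00. I judged this close enough and did not go back in to correct it.
- **Stand and surroundings:** The driver's shoulder rests on the stand's plate, and the gripper is clear with no contact force. The stand, shaker and ramekin look untouched; I did not check the service bell closely at the end.
- **Camera disagreement:** The cameras disagreed by up to about 4 mm on the positions of the sleeve and the stand. I settled this with close-up views before putting the blade in, and it entered without measurable side force.

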